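Weigh a jar on the two-pan kitchen balance

ROBOT

A 6-joint arm with a two-finger parallel gripper is mounted at the origin on the work surface; the furniture and walls round the work are solid. World frame = base frame: x ahead of the robot, y to its left, z up, the work surface at z = 0. Lengths are in m, angles in rad, forces in N, time in s.
With the tool pointing down it reaches from about 0.275 to 0.75 m from the base axis. Payload 10.2 kg.
Tool frame: the origin (TCP) lies at the very end of the fingers, on their centre line; the grasp point (between the pads) lies 19 mm behind it (ctrl.grasp_offset is the z of the grasp point in the tool frame, in m); z points along the fingers, y is the direction in which the jaws open and shut (so a half turn about z gives the same grasp; the last joint's range is limited). The gripper opens to 85 mm and grips with 20 to 120 N. Pads are 22 mm wide; open, the fingers measure 114 mm over their backs; the gripper's body (76 mm by 85 mm) begins 54 mm behind the grasp point. The pads swing forward as they close: fully open they stand 13 mm farther back than shut.
Start: joints at [1.01, 0.313, 1.498, -0, 1.331, -0.223], TCP at [0.174, 0.495, 0.231] pointing down, gripper open.
Joint ranges: [-2.94, 2.94], [-0.97, 2.17], [0.19, 2.56], [-1.23, 4.37], [0.02, 3.11], [-2.88, 2.88]. Speed limits (rad/s): [2.39, 2.39, 3.01, 3.14, 3.14, 3.14].

INTERFACE

Orientations are given as [roll, pitch, yaw] about the fixed x, y, z axes, in that order (R = Rz(yaw) Ry(pitch) Rx(roll)).
In Python, from rig import get_obs, eyes, ctrl gives the robot as it stands.
- The arm moves only by the tool send_rows, never from a script. Its argument "commands" is a list of rows, each a list of 5 numbers: the shift along the world's x, y, z in cm, then the turn about the world's z in degrees, then the opening, from 0 (shut) to 1 (fully open). A call has 1 to 12 rows; each row shifts and turns the pose as measured when the row begins; what a row does not reach is not made up. A row lasts 1/12 s, in which the tool goes at most 41.7 mm and 7.16 degrees, less where a joint would pass 70% of its speed; a pose out of reach is approached as far as the arm can. A call is refused whole if a number of a shift passes 4.17 or a number of a turn 7.16, either way. A call with a gripper value outside its range is refused whole. The fingers move at their own pace and stop on an object; the grip force is fixed at half the most. Time passes only in rows, so rows that do not move let the fingers close. It gives the time, the measured TCP pose, the force and the opening at its end, in the units of the state.
- get_obs(): the state, without advancing time (a new reading comes with each control period).
- eyes.capture(name): name is "scene" or "side" or "wrist"; returns (picture, depth): 384x512x3 uint8, blue, green, red; 384x512 float32, m along the optical axis (not along the pixel's ray), 0 where there is no reading.
- eyes.calibration(name): a dict with "fx", "fy", "cx", "cy" (pixels), "dist_coeffs" ([k1, k2, p1, p2, k3] as OpenCV has them; the pictures are not rectified), "R" (3x3) and "t" (3): a world point X has camera coordinates R X + t; the wrist camera has in their place "hand_eye" (4x4, takes a point from camera to tool coordinates, whose origin is the TCP and whose axes are the flange's). Camera axes: x right, y down, z forward; pixel columns grow to the right and rows downward; lengths in m; the calibration is good to about 2 mm. A picture is of the moment at which its call begins: read the wrist's pose just before it. calibration takes no time and is no camera call.
- ctrl.finish_job(): hands the job in, once; it reports no verdict.
The state is a dict: "clock": time; "joint_pos": joint angles; "dq": joint speeds; "joint_efforts": joint torques, N m; "tcp_pos": TCP position; "tcp_rot": TCP orientation; "ft_force": force on the tool from outside, world axes, zero at the start; "ft_torque": the same for the moment, N m; "opening": finger opening in m.
Only numpy, scipy, OpenCV 4.12 (cv2) and the standard library are available. Lean on these libraries where they do the work, as an engineer would, in place of code of your own. Each camera call takes 0.05 s, during which the arm holds its last target.

TASK

Weigh the jar on the two-pan balance. First take the big plate weight out of its rack, lay it flat on the worktop and let go of it, take it up again and set it, already lying flat, in the middle of the empty pan. Then add the one bar weight, short or long, that brings the beam level (pointer between the two long marks), and let go; do not touch the jar, and leave the salt shaker and the pepper mill where they stand.

Things in the scene. Friction and masses are not known exactly. Their poses are not given: they have to be found in the camera images.
- scale: Fixed two-pan balance with a wooden foot 110 x 220 x 24 mm; origin under the foot's middle, x from its front (toward the robot) to its back, y along the beam toward the jar's pan, z up. The beam turns on a pivot 85 mm above the worktop; one pan hangs at each end, 165 mm either side of the pivot. A thin pointer rises from the beam on the front and on the back of a white dial whose top is 204 mm high; both faces bear the same marks.
- beam (a joint): Tilt of the beam in rad: 0 is level, positive means the jar's pan is low and the empty pan high; stops at +-0.16. It is self-levelling and damped, 0.065 rad for every 100 g of difference between the pans, settling in about 1.5 s. At +-0.045 the pointer touches one of the two long marks on the dial.
- weight_pan_top (a point): Centre of the top face of the empty (weights) pan, a flat square steel tray 150 x 150 x 6 mm. Axes as those of the balance: y along the beam toward the pivot. The pan stays horizontal as the beam tilts; its top is 121 mm above the worktop when level and up to 26 mm higher or lower when tilted. It gives way downward under a push.
- weight_pan: The empty pan itself; origin at its hinge in the beam's end, 36 mm under the tray's top face.
- jar_pan_top (a point): Centre of the top face of the jar's pan, alike (150 x 150 mm).
- clip_jar: Clip-top glass jar 77 x 73 x 132 mm standing on its pan; origin at the middle of its underside, z up. Its mass differs each time, 480 to 620 g: more than the plate alone by 80 to 220 g.
- rack: Fixed wooden rack 80 x 156 mm with a slot in which the plate stands on a long edge; origin under its middle, y along the slot, x across it. The slot's floor is 10 mm high, its 10 mm thick side cheeks (slot 30 mm wide) end 26 mm above the worktop, and low end stops (17 mm above the worktop) stand 5 mm clear of its ends.
- plate: Big plate weight of plain aluminium, 120 x 60 x 20 mm, 400 g. It starts on a long edge in the rack: origin in the middle of that edge face, x through the thickness (20 mm), y along the length (120 mm), z up along the width (60 mm). It lies flat when x is vertical, either way up.
- plate_mid (a point): The middle of the plate, 30 mm along z from its origin; axes as the plate's.
- short_bar: Short bar weight of plain aluminium, 25 x 60 x 25 mm, 100 g, lying on the worktop; origin at the middle of its underside, y along its length.
- long_bar: Long bar weight of plain aluminium, 25 x 120 x 25 mm, 200 g, lying on the worktop; origin at the middle of its underside, y along its length. It and the short bar may change places.
- salt_shaker: Salt shaker 44 mm wide, 90 mm high, a bystander; origin under its middle.
- pepper_mill: Wooden pepper mill 53 mm wide, 152 mm high, a bystander; origin under its middle.

How it is judged:
By the outcome, as a careful person would: the job done as asked, in the order asked, and still so for the second after the job is handed in, with the robot touching nothing.
It also fails if it takes over 72 s, if anything falls off the work surface, if the arm or the gripper's body presses on something with over 40 N, if the wrist force passes 120 N, or if a joint passes its speed limit or range.

## Working session

There is one attempt and no reset: what is moved stays moved. The work goes in short steps, Python scripts to look and compute and a tool call to move; the robot and the scene stay as the last step left them, time stands still between calls to the robot, and variables do not carry over. Pictures are saved under pics/ and viewed, and the job is handed in when it is done.

Besides the shell and the picture viewer there is one more tool, called after "Call:" in YAML: its name, and indented under it one key for each argument. send_rows: Moves the arm, as the interface text tells. Its arguments: {"type":"object","properties":{"commands":{"type":"array","items":{"type":"array","items":{"type":"number"}}}},"required":["commands"]}

```bash
ls; mkdir -p pics; cat > h.py <<'E'
import numpy as np, cv2
from rig import get_obs, eyes, ctrl
from scipy.spatial.transform import Rotation as Ro
def st():
    o=get_obs(); print('t',round(o['clock'],2),'tcp',np.round(o['tcp_pos'],4),'rot',np.round(o['tcp_rot'],3),'F',np.round(o['ft_force'],1),'op',round(o['opening'],4)); return o
def cap(n,f=None):
    o=get_obs(); p,d=eyes.capture(n); c=eyes.calibration(n)
    if 'R' in c: R=np.array(c['R']);t=np.array(c['t'])
    else:
        H=np.array(c['hand_eye']); T=np.eye(4); T[:3,:3]=Ro.from_euler('xyz',o['tcp_rot']).as_matrix(); T[:3,3]=o['tcp_pos']
        M=np.linalg.inv(T@H); R=M[:3,:3];t=M[:3,3]
    K=np.array([[c['fx'],0,c['cx']],[0,c['fy'],c['cy']],[0,0,1.]]); D=np.array(c['dist_coeffs'],float)
    if f: cv2.imwrite('pics/'+f+'.png',p); np.savez('pics/'+f+'.npz',p=p,d=d,R=R,t=t,K=K,D=D)
    return dict(p=p,d=d,R=R,t=t,K=K,D=D)
def ld(f): return dict(np.load('pics/'+f+'.npz'))
def rays(v,uv):
    q=cv2.undistortPoints(np.array(uv,float).reshape(-1,1,2),v['K'],v['D'])[:,0]
    return np.c_[q,np.ones(len(q))]
def plane(v,uv,z):
    r=rays(v,uv)@v['R']; o=-v['R'].T@v['t']
    return o+r*((z-o[2])/r[:,2])[:,None]
def pts(v,uv):
    uv=np.array(uv).reshape(-1,2); d=v['d'][uv[:,1].astype(int),uv[:,0].astype(int)]
    X=rays(v,uv)*d[:,None]; return (X-v['t'])@v['R']
def cloud(v):
    h,w=v['d'].shape; u,vv=np.meshgrid(np.arange(w),np.arange(h)); return pts(v,np.c_[u.ravel(),vv.ravel()]).reshape(h,w,3)
def proj(v,X): return cv2.projectPoints(np.array(X,float).reshape(-1,3),cv2.Rodrigues(v['R'])[0],v['t'],v['K'],v['D'])[0][:,0]
E
python3 - <<'E'
from h import *
st()
for n in ['scene','side','wrist']:
    v=cap(n,n+'0'); print(n,-v['R'].T@v['t'])
print(ctrl.grasp_offset)
E
```

```text
pics
t 0.0 tcp [0.1739 0.4951 0.2307] rot [-3.14  -0.     2.804] F [ 0.1  0.5 -0.4] op 0.0853
scene [1.19491547 0.05662807 0.91642655]
side [ 1.71024089 -0.49691673  0.84634508]
wrist [0.09567214 0.52147921 0.37345858]
-0.0187
```

View pics/scene0.png

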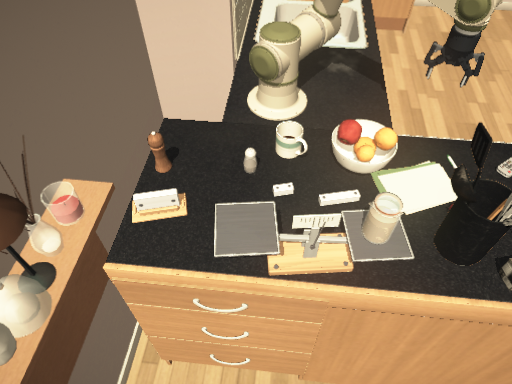

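View pics/side0.png

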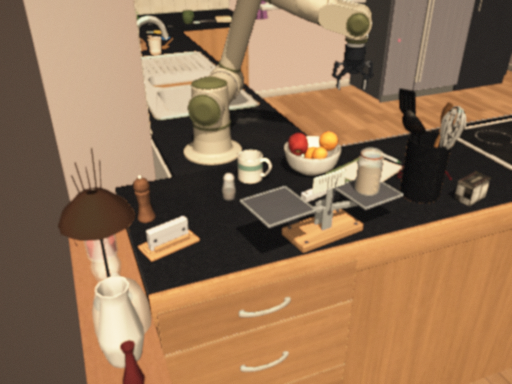

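View pics/wrist0.png

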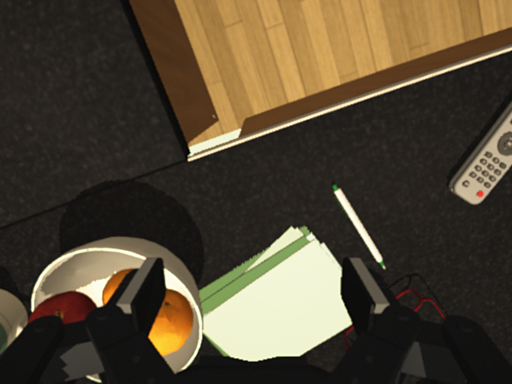

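```bash
python3 - <<'E'
from h import *
for n in ['scene0','side0']:
    v=ld(n); C=cloud(v); hsv=cv2.cvtColor(v['p'],cv2.COLOR_BGR2HSV)
    np.save('pics/'+n+'C.npy',C)
v=ld('scene0');C=np.load('pics/scene0C.npy')
for nm,p in dict(rackplate=(155,198),mill=(158,140),salt=(250,155),short=(283,187),long=(340,196),pan=(246,230),jarpan=(360,240),jarlid=(385,205),mug=(289,127),dial=(315,220),foot=(310,262),pointertop=(323,217)).items(): print(nm,C[p[1],p[0]].round(3))
big=cv2.resize(v['p'][140:290,110:430],None,fx=2.5,fy=2.5,interpolation=cv2.INTER_CUBIC); cv2.imwrite('pics/s1.png',big)
v=ld('side0'); big=cv2.resize(v['p'][140:290,110:430],None,fx=2.5,fy=2.5,interpolation=cv2.INTER_CUBIC); cv2.imwrite('pics/s2.png',big)
E
```

```text
rackplate [ 0.557 -0.302  0.063]
mill [ 0.395 -0.325  0.13 ]
salt [ 0.377 -0.056  0.079]
short [0.445 0.051 0.024]
long [0.463 0.22  0.027]
pan [ 0.69  -0.026  0.146]
jarpan [0.656 0.253 0.096]
jarlid [0.644 0.282 0.228]
mug [0.219 0.054 0.063]
dial [0.672 0.132 0.186]
foot [0.691 0.138 0.026]
pointertop [0.669 0.149 0.197]
```

View pics/s1.png

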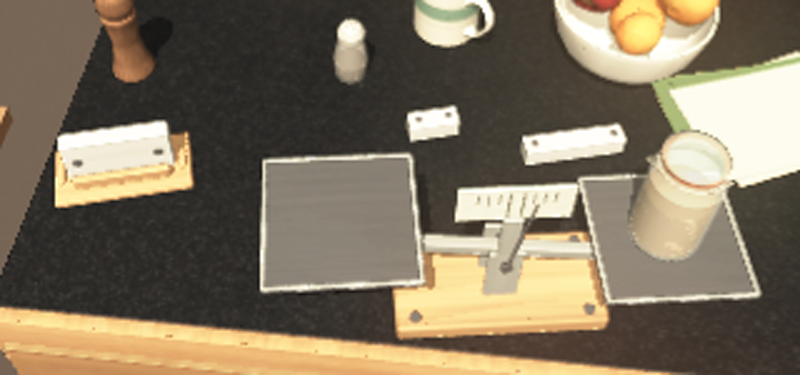

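View pics/s2.png

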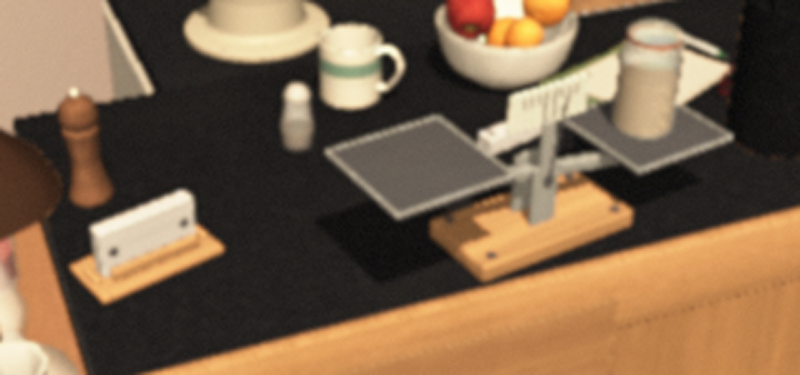

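```bash
python3 - <<'E'
from h import *
v=ld('scene0');C=np.load('pics/scene0C.npy')
def fit(nm,x0,x1,y0,y1,z0,z1):
    m=(C[...,0]>x0)&(C[...,0]<x1)&(C[...,1]>y0)&(C[...,1]<y1)&(C[...,2]>z0)&(C[...,2]<z1)
    P=C[m]
    r=cv2.minAreaRect(P[:,:2].astype(np.float32)*1000); print(nm,len(P),r,'z',np.percentile(P[:,2],[5,50,95]).round(3))
fit('plate',.48,.62,-.42,-.2,.06,.08)
fit('rack',.48,.64,-.42,-.2,.015,.03)
fit('short',.4,.5,0,.1,.018,.035)
fit('long',.41,.53,.12,.32,.018,.035)
fit('pan',.55,.8,-.13,.08,.13,.16)
fit('jarpan',.55,.8,.19,.4,.08,.11)
fit('foot',.5,.9,.0,.3,.018,.032)
fit('salt',.33,.43,-.1,0,.02,.1)
fit('mill',.33,.45,-.4,-.25,.02,.16)
fit('dial',.6,.75,.05,.25,.17,.21)
E
```

```text
plate 347 ((549.7686157226562, -343.26385498046875), (66.43326568603516, 193.19789123535156), 24.050785064697266) z [0.061 0.069 0.073]
rack 336 ((559.0166625976562, -300.757080078125), (52.30199432373047, 143.71942138671875), 16.792072296142578) z [0.016 0.024 0.029]
short 151 ((446.47991943359375, 50.56775665283203), (28.4619197845459, 59.991432189941406), 17.341060638427734) z [0.02  0.024 0.028]
long 315 ((459.2052917480469, 217.49090576171875), (27.651214599609375, 119.85301208496094), 15.401748657226562) z [0.019 0.024 0.027]
pan 3368 ((683.2640380859375, -28.779266357421875), (153.0486297607422, 149.8255157470703), 9.03640365600586) z [0.145 0.147 0.15 ]
jarpan 2140 ((634.2314453125, 278.1636962890625), (150.84657287597656, 177.8888397216797), 8.964982032775879) z [0.092 0.095 0.098]
foot 2098 ((658.5032958984375, 132.06753540039062), (110.18840026855469, 219.28372192382812), 9.372965812683105) z [0.021 0.024 0.027]
salt 248 ((369.0521240234375, -56.83389663696289), (32.85344314575195, 40.37760925292969), 32.88758087158203) z [0.024 0.057 0.088]
mill 486 ((390.0719909667969, -335.1829833984375), (38.188377380371094, 47.01966094970703), 30.998632431030273) z [0.027 0.099 0.141]
dial 467 ((671.032470703125, 133.9639892578125), (20.137590408325195, 107.94913482666016), 0.4089621603488922) z [0.172 0.19  0.204]
```

Call:
send_rows:
  commands:
    - [1.7,-3.6,0.2,-5,1]
    - [1.7,-3.6,0.2,-5,1]
    - [1.7,-3.6,0.2,-5,1]
    - [1.7,-3.6,0.2,-5,1]
    - [1.7,-3.6,0.2,-5,1]
    - [1.7,-3.6,0.2,-5,1]
    - [1.7,-3.6,0.2,-5,1]
    - [1.7,-3.6,0.2,-5,1]
    - [1.7,-3.6,0.2,-5,1]
    - [1.7,-3.6,0.2,-5,1]
    - [1.7,-3.6,0.2,-4,1]

```text
clock: 1.07
tcp_pos: [0.3597, 0.0852, 0.2509]
tcp_rot: [-3.139, -0.001, 1.83]
ft_force: [1.2, 1.0, -0.4]
opening: 0.0853
```

Call:
send_rows:
  commands:
    - [1.7,-3.6,0.2,0,1]
    - [1.7,-3.6,0.2,0,1]
    - [1.7,-3.6,0.2,0,1]
    - [1.7,-3.6,0.2,0,1]
    - [1.7,-3.6,0.2,0,1]
    - [1.7,-3.6,0.2,0,1]
    - [1.7,-3.6,0,0,1]
    - [1.7,-3.6,0,0,1]
    - [1.7,-3.6,0,0,1]
    - [1.7,-3.6,0,0,1]
    - [1.5,-2,0,0,1]
    - [0,0,0,0,1]

```text
clock: 2.07
tcp_pos: [0.5475, -0.3212, 0.2594]
tcp_rot: [-3.138, -0.004, 1.815]
ft_force: [-0.7, -0.1, -0.2]
opening: 0.0854
```

```bash
python3 - <<'E'
from h import *
st(); v=cap('wrist','w1'); st()
E
```

```text
t 2.07 tcp [ 0.5475 -0.3212  0.2594] rot [-3.138 -0.004  1.815] F [-0.7 -0.1 -0.2] op 0.0854
t 2.12 tcp [ 0.5467 -0.3198  0.2594] rot [-3.137 -0.005  1.816] F [-1.1 -0.8 -0.6] op 0.0853
```

View pics/w1.png

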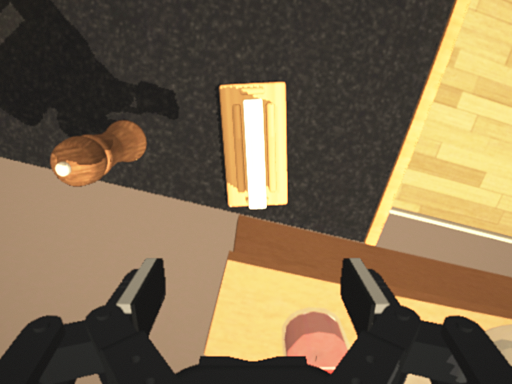

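```bash
python3 - <<'E'
from h import *
v=ld('w1'); C=cloud(v); np.set_printoptions(suppress=True)
h=cv2.cvtColor(v['p'],cv2.COLOR_BGR2HSV)
m=((h[...,1]<60)&(h[...,2]>170)).astype(np.uint8); m[:90]=0;m[212:]=0;m[:,:220]=0;m[:,295:]=0
c=max(cv2.findContours(m,0,2)[0],key=cv2.contourArea)
r=cv2.minAreaRect(c);print(r, np.median(C[m>0],0))
P=plane(v,c[:,0],.07); print('plate',cv2.minAreaRect(P[:,:2].astype(np.float32)*1000))
# rack by colour
m2=(((h[...,0]>10)&(h[...,0]<30)&(h[...,1]>70)&(h[...,2]>60))).astype(np.uint8); m2|=m; m2[:70]=0; m2[213:]=0; m2[:,:205]=0; m2[:,300:]=0
m2=cv2.morphologyEx(m2,cv2.MORPH_OPEN,np.ones((3,3)))
c=max(cv2.findContours(m2,0,2)[0],key=cv2.contourArea)
P=plane(v,c[:,0],.015); print('rack',cv2.boundingRect(c),cv2.minAreaRect(P[:,:2].astype(np.float32)*1000))
for p in [(255,110),(255,153),(257,195),(225,150),(280,150),(270,150)]: print(p,pts(v,[p]).round(3))
E
```

```text
((255.16574096679688, 153.649169921875), (110.63634490966797, 19.183975219726562), 86.98721313476562) [ 0.54338395 -0.29985867  0.07003523]
plate ((544.7293701171875, -303.65716552734375), (20.564739227294922, 121.09321594238281), 16.77260398864746)
rack (218, 81, 69, 129) ((544.4863891601562, -304.7525939941406), (80.77320861816406, 160.10391235351562), 16.612878799438477)
(255, 110) [[ 0.532 -0.256  0.07 ]]
(255, 153) [[ 0.543 -0.3    0.071]]
(257, 195) [[ 0.557 -0.345  0.072]]
(225, 150) [[ 0.508 -0.316  0.008]]
(280, 150) [[ 0.576 -0.299  0.01 ]]
(270, 150) [[ 0.562 -0.299  0.027]]
```

Call:
send_rows:
  commands:
    - [-0.2,1.6,-4,2.7,1]
    - [0,0,-4,0,1]
    - [0,0,-3,0,1]
    - [0,0,0,0,1]
    - [0,0,0,0,1]

```text
clock: 2.53
tcp_pos: [0.5435, -0.3006, 0.1509]
tcp_rot: [-3.139, -0.002, 1.867]
ft_force: [-0.7, -0.5, 0.3]
opening: 0.0856
```

```bash
python3 - <<'E'
from h import *
st(); v=cap('wrist','w2')
h=cv2.cvtColor(v['p'],cv2.COLOR_BGR2HSV)
E
```

```text
t 2.53 tcp [ 0.5435 -0.3006  0.1509] rot [-3.139e+00 -2.000e-03  1.867e+00] F [-0.7 -0.5  0.3] op 0.0856
```

View pics/w2.png

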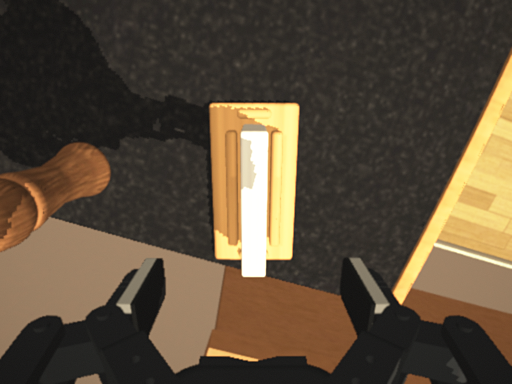

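```bash
python3 - <<'E'
from h import *
v=ld('w2')
h=cv2.cvtColor(v['p'],cv2.COLOR_BGR2HSV)
m=((h[...,1]<70)&(h[...,2]>120)).astype(np.uint8); m[:115]=0;m[285:]=0;m[:,:238]=0;m[:,272:]=0
c=max(cv2.findContours(m,0,2)[0],key=cv2.contourArea)
print(cv2.minAreaRect(c))
P=plane(v,c[:,0],.07); print('plate',cv2.minAreaRect(P[:,:2].astype(np.float32)*1000))
E
```

```text
((253.99996948242188, 200.49998474121094), (150.99996948242188, 25.999996185302734), 90.0)
plate ((543.5968627929688, -301.3721923828125), (19.87214469909668, 123.13216400146484), 17.017602920532227)
```

Call:
send_rows:
  commands:
    - [0,-0.1,-3,0,1]
    - [0,0,-3,0,1]
    - [0,0,-3,0,1]
    - [0,0,-1.9,0,1]
    - [0,0,-0.5,0,1]
    - [0,0,0,0,1]
    - [0,0,0,0,1]

```text
clock: 3.17
tcp_pos: [0.5499, -0.3051, 0.0511]
tcp_rot: [3.129, 0.02, 1.868]
ft_force: [-0.0, -0.1, -0.2]
opening: 0.0858
```

Call:
send_rows:
  commands:
    - [0,0,0,0,0]
    - [0,0,0,0,0]
    - [0,0,0,0,0]
    - [0,0,0,0,0]
    - [0,0,0,0,0]
    - [0,0,0,0,0]
    - [0,0,0,0,0]
    - [0,0,0,0,0]

```text
clock: 3.83
tcp_pos: [0.5524, -0.3073, 0.0588]
tcp_rot: [3.123, 0.029, 1.868]
ft_force: [-0.9, 0.4, 1.1]
opening: 0.0185
```

```bash
python3 - <<'E'
from h import *
o=st(); print(np.round(o['joint_pos'],3),np.round(o['dq'],3),np.round(o['joint_efforts'],2))
v=cap('wrist','w3'); v=cap('side','sd3'); o=st()
E
```

```text
t 3.83 tcp [ 0.5524 -0.3073  0.0588] rot [3.123 0.029 1.868] F [-0.9  0.4  1.1] op 0.0185
[-6.920e-01  6.970e-01  1.371e+00 -1.000e-03  1.039e+00 -9.900e-01] [ 0.     0.     0.001 -0.001  0.001 -0.   ] [ 1.400e-01 -5.443e+01 -2.276e+01  4.000e-02 -9.000e-02  1.000e-02]
t 3.93 tcp [ 0.5524 -0.3073  0.0588] rot [3.123 0.029 1.868] F [ 0.  -0.9  0.4] op 0.0187
```

View pics/w3.png

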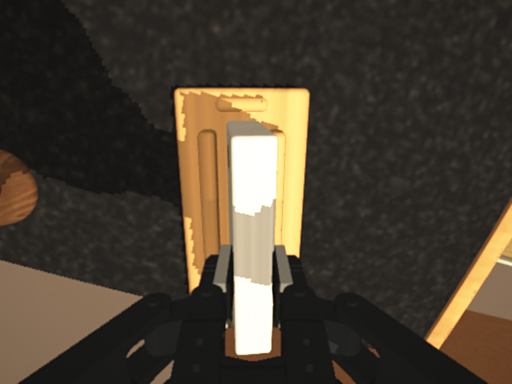

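View pics/sd3.png

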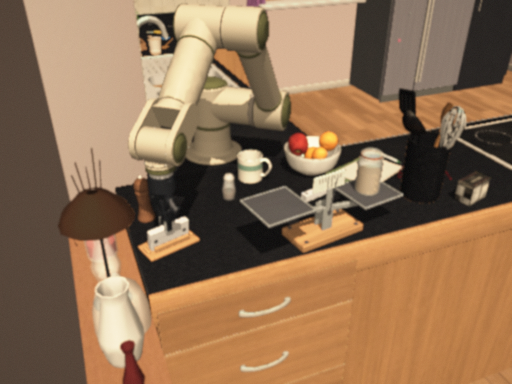

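```bash
python3 - <<'E'
from h import *
v=cap('scene','sc3'); C=cloud(v); st()
a=ld('scene0')['p']; b=v['p']
big=np.hstack([cv2.resize(x[100:240,100:240],None,fx=2.8,fy=2.8,interpolation=cv2.INTER_CUBIC) for x in (a,b)]); cv2.imwrite('pics/cmp3.png',big)
E
```

```text
t 3.98 tcp [ 0.5523 -0.3072  0.0588] rot [3.123 0.029 1.868] F [-0.  -0.5  1.2] op 0.0184
```

View pics/cmp3.png

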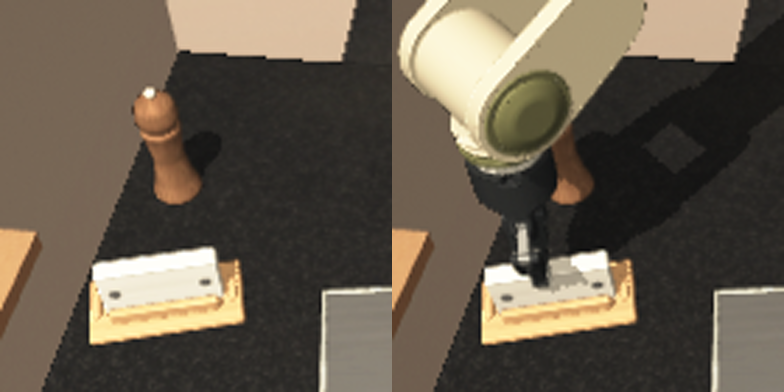

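Call:
send_rows:
  commands:
    - [0,0,1,0,0]
    - [0,0,1,0,0]
    - [0,0,1,0,0]
    - [0,0,1,0,0]

```text
clock: 4.32
tcp_pos: [0.5507, -0.3057, 0.0986]
tcp_rot: [3.127, 0.023, 1.868]
ft_force: [0.6, 0.0, -3.9]
opening: 0.0183
```

```bash
python3 - <<'E'
from h import *
o=st(); print(np.round(o['joint_pos'],3),np.round(o['dq'],3),np.round(o['joint_efforts'],2))
v=cap('side','sd4'); o=st();print(np.round(o['joint_efforts'],2))
b=v['p']; cv2.imwrite('pics/sd4b.png',cv2.resize(b[0:280,80:360],None,fx=2.1,fy=2.1,interpolation=cv2.INTER_CUBIC))
E
```

```text
t 4.32 tcp [ 0.5507 -0.3057  0.0986] rot [3.127 0.023 1.868] F [ 0.6  0.  -3.9] op 0.0183
[-6.920e-01  6.480e-01  1.342e+00 -1.000e-03  1.125e+00 -9.900e-01] [ 0.001 -0.154 -0.111  0.001  0.268 -0.001] [ 1.000e-02 -5.490e+01 -2.473e+01  0.000e+00 -4.200e-01  0.000e+00]
t 4.37 tcp [ 0.5516 -0.3064  0.1011] rot [3.125 0.026 1.868] F [ 0.6 -0.5 -0.9] op 0.0186
[-3.900e-01 -4.760e+01 -2.035e+01 -2.000e-02 -4.000e-02 -0.000e+00]
```

View pics/sd4b.png

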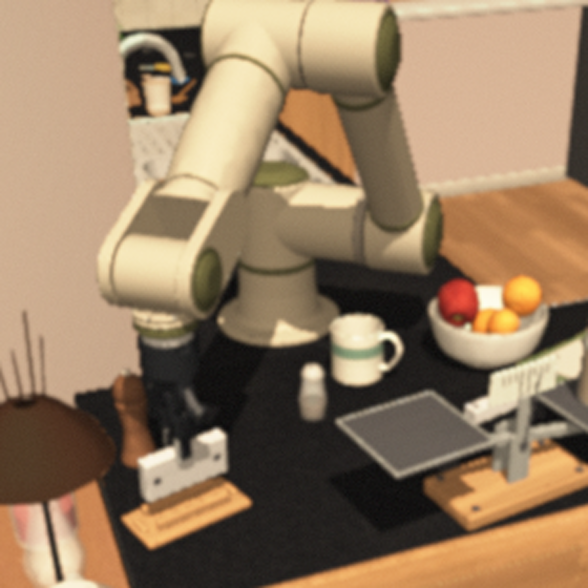

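Call:
send_rows:
  commands:
    - [0,0,3,0,0]
    - [-1,3,3,0,0]
    - [-1,3,0,0,0]
    - [-1,3,0,0,0]
    - [-1,3,0,0,0]
    - [-1,3,0,0,0]
    - [0,0.5,0,0,0]
    - [0,0,0,0,0]
    - [0,0,0,0,0]

```text
clock: 5.12
tcp_pos: [0.4989, -0.1468, 0.1689]
tcp_rot: [3.118, 0.033, 1.866]
ft_force: [-0.3, -0.2, -4.0]
opening: 0.0186
```

Call:
send_rows:
  commands:
    - [0,0,-1.5,0,0]
    - [0,0,-1.5,0,0]
    - [0,0,-1.5,0,0]
    - [0,0,-1,0,0]
    - [0,0,-1,0,0]
    - [0,0,-0.5,0,0]
    - [0,0,-0.5,0,0]

```text
clock: 5.7
tcp_pos: [0.5022, -0.1546, 0.0932]
tcp_rot: [3.113, 0.04, 1.861]
ft_force: [-0.4, -0.1, -3.8]
opening: 0.0188
```

Call:
send_rows:
  commands:
    - [0,0,0,0,0]
    - [0,0,0,0,0]
    - [0,0,0,0,0]

```text
clock: 5.95
tcp_pos: [0.5024, -0.1559, 0.093]
tcp_rot: [3.114, 0.04, 1.859]
ft_force: [0.9, -0.2, -4.7]
opening: 0.0184
```

Call:
send_rows:
  commands:
    - [0,0,0,0,0]
    - [0,0,0,0,0]
    - [0,0,0,0,0]

```text
clock: 6.2
tcp_pos: [0.5031, -0.1564, 0.0943]
tcp_rot: [3.112, 0.041, 1.859]
ft_force: [-0.4, -0.4, -4.0]
opening: 0.0184
```

```bash
python3 - <<'E'
from h import *
o=st(); print(np.round(o['joint_pos'],4),Ro.from_euler('xyz',o['tcp_rot']).as_matrix()[:,2].round(3))
E
```

```text
t 6.2 tcp [ 0.5031 -0.1564  0.0943] rot [3.112 0.041 1.859] F [-0.4 -0.4 -4. ] op 0.0184
[-0.5204  0.4442  1.6998 -0.0088  0.9473 -0.8044] [ 0.04  -0.031 -0.999]
```

Call:
send_rows:
  commands:
    - [0,0,-0.8,0,0]
    - [0,0,-0.8,0,0]
    - [0,0,-0.8,0,0]
    - [0,0,-0.8,0,0]
    - [0,0,-0.6,0,0]

```text
clock: 6.62
tcp_pos: [0.5036, -0.1564, 0.0539]
tcp_rot: [3.11, 0.043, 1.859]
ft_force: [0.1, -0.3, -3.4]
opening: 0.0187
```

Call:
send_rows:
  commands:
    - [0,0,-0.3,0,0]
    - [0,0,-0.3,0,0]

```text
clock: 6.78
tcp_pos: [0.5038, -0.1564, 0.0483]
tcp_rot: [3.11, 0.043, 1.859]
ft_force: [-17.7, 12.2, 65.9]
opening: 0.0185
```

Call:
send_rows:
  commands:
    - [0,0,0.1,0,0]

```text
clock: 6.87
tcp_pos: [0.5042, -0.1564, 0.05]
tcp_rot: [3.11, 0.043, 1.86]
ft_force: [0.3, -0.6, -5.5]
opening: 0.0186
```

```bash
python3 - <<'E'
from h import *
o=st()
v=cap('side','sd5'); v2=cap('wrist','w5'); o=st()
cv2.imwrite('pics/sd5b.png',cv2.resize(v['p'][120:280,110:310],None,fx=3,fy=3,interpolation=cv2.INTER_CUBIC))
E
```

```text
t 6.87 tcp [ 0.5042 -0.1564  0.05  ] rot [3.11  0.043 1.86 ] F [ 0.3 -0.6 -5.5] op 0.0186
t 6.97 tcp [ 0.5042 -0.1565  0.0497] rot [3.109 0.044 1.859] F [ 0.2 -0.7 -2.8] op 0.0185
```

View pics/sd5b.png

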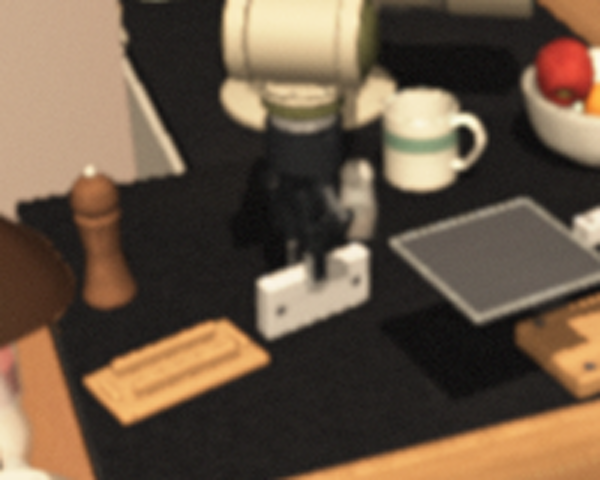

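View pics/w5.png

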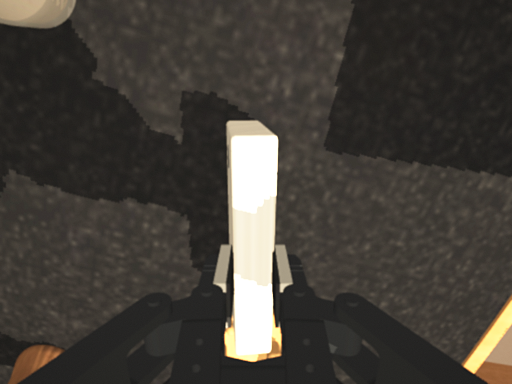

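Call:
send_rows:
  commands:
    - [0,0,0,0,0.36]
    - [0,0,0,0,0.36]
    - [0,0,0,0,0.36]
    - [0,0,0,0,0.36]

```text
clock: 7.3
tcp_pos: [0.5047, -0.157, 0.0496]
tcp_rot: [3.108, 0.045, 1.859]
ft_force: [-0.3, 0.3, 0.3]
opening: 0.0308
```

```bash
python3 - <<'E'
from h import *
o=st(); v2=cap('wrist','w6'); v2=cap('side','sd6')
cv2.imwrite('pics/sd6b.png',cv2.resize(v2['p'][160:250,170:270],None,fx=6,fy=6,interpolation=cv2.INTER_CUBIC))
E
```

```text
t 7.3 tcp [ 0.5047 -0.157   0.0496] rot [3.108 0.045 1.859] F [-0.3  0.3  0.3] op 0.0308
```

View pics/w6.png

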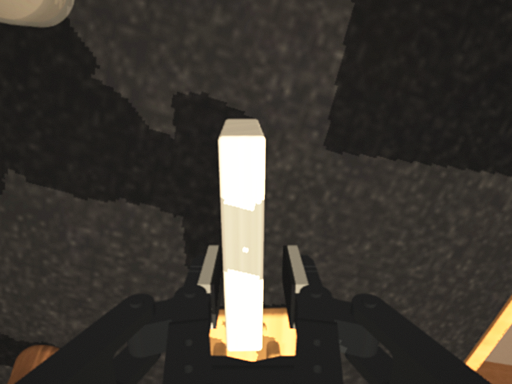

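View pics/sd6b.png

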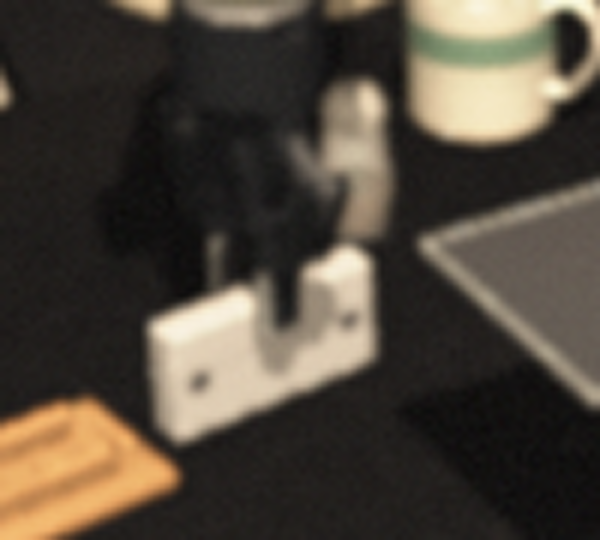

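Call:
send_rows:
  commands:
    - [0.4,0.12,0,0,0.36]
    - [0.4,0.12,0,0,0.36]
    - [0.4,0.12,0,0,0.36]

```text
clock: 7.65
tcp_pos: [0.5171, -0.1534, 0.0497]
tcp_rot: [3.109, 0.045, 1.859]
ft_force: [-0.0, -0.3, 1.1]
opening: 0.0309
```

```bash
python3 - <<'E'
from h import *
o=st(); v2=cap('wrist','w7'); v=cap('side','sd7')
a=cv2.resize(v['p'][160:250,170:270],None,fx=4,fy=4,interpolation=cv2.INTER_CUBIC)
b=cv2.resize(v2['p'][90:],(400,230)); 
c=np.zeros((360,800,3),np.uint8); c[:,:400]=a; c[:230,400:]=b; cv2.imwrite('pics/c7.png',c)
E
```

```text
t 7.65 tcp [ 0.5171 -0.1534  0.0497] rot [3.109 0.045 1.859] F [-0.  -0.3  1.1] op 0.0309
```

View pics/c7.png

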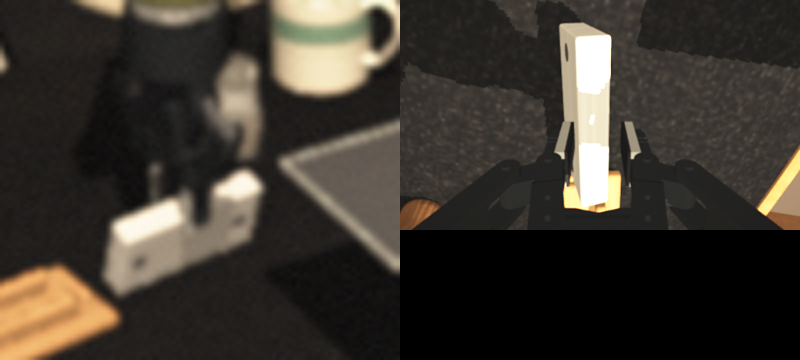

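Call:
send_rows:
  commands:
    - [0.3,0.09,0,0,0.36]
    - [0.3,0.09,0,0,0.36]
    - [0.3,0.09,-0.2,0,0.36]
    - [0,0,0,0,0.36]

```text
clock: 8.08
tcp_pos: [0.5278, -0.1501, 0.0475]
tcp_rot: [3.108, 0.045, 1.859]
ft_force: [0.6, 0.1, -0.2]
opening: 0.0306
```

```bash
cat > look.py <<'E'
from h import *
import sys
n=sys.argv[1]; x0,y0=170,160
if len(sys.argv)>2: x0,y0=int(sys.argv[2]),int(sys.argv[3])
o=st(); v2=cap('wrist','w'+n); v=cap('side','sd'+n)
a=cv2.resize(v['p'][y0:y0+90,x0:x0+100],None,fx=4,fy=4,interpolation=cv2.INTER_CUBIC)
b=cv2.resize(v2['p'],(400,300)); 
c=np.zeros((360,800,3),np.uint8); c[:,:400]=a; c[:300,400:]=b; cv2.imwrite('pics/c'+n+'.png',c)
E
python3 look.py 8
```

```text
t 8.08 tcp [ 0.5278 -0.1501  0.0475] rot [3.108 0.045 1.859] F [ 0.6  0.1 -0.2] op 0.0306
```

View pics/c8.png

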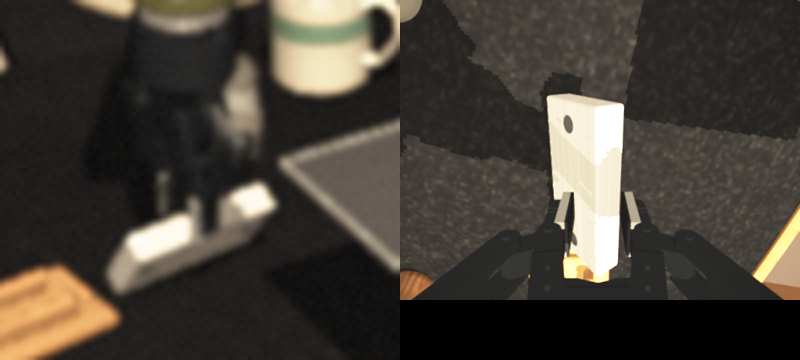

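Call:
send_rows:
  commands:
    - [0,0,0,0,0.48]
    - [0,0,-0.3,0,0.48]
    - [0,0,-0.5,0,0.62]
    - [0,0,-0.7,0,0.62]

```text
clock: 8.52
tcp_pos: [0.5276, -0.1506, 0.0328]
tcp_rot: [3.107, 0.047, 1.859]
ft_force: [0.0, -0.1, 0.9]
opening: 0.0529
```

```bash
python3 look.py 9
```

```text
t 8.52 tcp [ 0.5276 -0.1506  0.0328] rot [3.107 0.047 1.859] F [ 0.  -0.1  0.9] op 0.0529
```

View pics/c9.png

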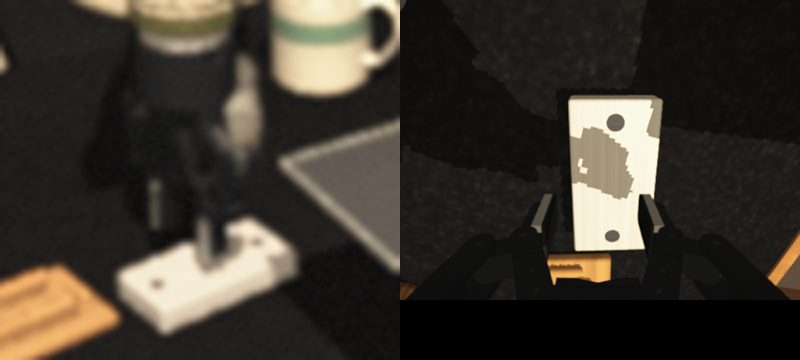

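```bash
python3 - <<'E'
from h import *
v=ld('w9'); 
for p in [(220,150),(230,190),(245,140),(270,200),(270,160),(290,190),(290,220),(225,220)]: print(p,pts(v,[p])[0].round(3))
E
```

```text
(220, 150) [ 0.496 -0.103  0.019]
(230, 190) [ 0.506 -0.122  0.019]
(245, 140) [ 0.507 -0.095  0.02 ]
(270, 200) [ 0.528 -0.122  0.019]
(270, 160) [ 0.521 -0.101  0.021]
(290, 190) [ 0.536 -0.113  0.021]
(290, 220) [ 0.542 -0.13   0.02 ]
(225, 220) [ 0.508 -0.139  0.02 ]
```

Call:
send_rows:
  commands:
    - [0,0,2,0,1]
    - [0,0,2,0,1]
    - [0,0,2,0,1]
    - [0,-1,1,0,1]
    - [0,-1.5,0,0,1]
    - [0,-1.5,0,0,1]
    - [0,0,0,0,1]
    - [0,0,0,0,1]

```text
clock: 9.28
tcp_pos: [0.5252, -0.1906, 0.1031]
tcp_rot: [3.112, 0.041, 1.86]
ft_force: [0.3, 1.2, 0.7]
opening: 0.0851
```

```bash
python3 - <<'E'
from h import *
o=st(); v=cap('wrist','w10'); C=cloud(v); st()
h=cv2.cvtColor(v['p'],cv2.COLOR_BGR2HSV)
m=((C[...,2]>.012)&(C[...,2]<.028)&(h[...,2]>90)&(h[...,1]<80)).astype(np.uint8); m[260:]=0
m=cv2.morphologyEx(m,cv2.MORPH_OPEN,np.ones((5,5)))
c=max(cv2.findContours(m,0,2)[0],key=cv2.contourArea); print(cv2.boundingRect(c))
P=plane(v,c[:,0],.02); print(cv2.minAreaRect(P[:,:2].astype(np.float32)*1000)); print(np.percentile(C[m>0][:,2],[2,50,98]).round(4))
E
```

```text
t 9.28 tcp [ 0.5252 -0.1906  0.1031] rot [3.112 0.041 1.86 ] F [0.3 1.2 0.7] op 0.0851
t 9.33 tcp [ 0.5252 -0.1905  0.1031] rot [3.112 0.042 1.86 ] F [0.2 0.4 0.3] op 0.0854
(243, 54, 89, 166)
((536.2848510742188, -141.47555541992188), (59.7818603515625, 119.58332061767578), 16.71335220336914)
[0.0186 0.0201 0.0215]
```

View pics/w10.png

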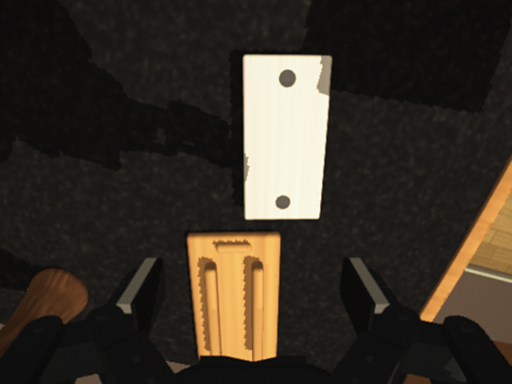

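Call:
send_rows:
  commands:
    - [0.4,1.7,-1.5,0,1]
    - [0.4,1.7,-1.5,0,1]
    - [0.3,1.5,-1.5,0,1]
    - [0,0,-1.5,0,1]
    - [0,0,-1.0,0,1]
    - [0,0,-0.6,0,1]
    - [0,0,0,0,1]
    - [0,0,0,0,1]

```text
clock: 10.0
tcp_pos: [0.5358, -0.1355, 0.0234]
tcp_rot: [3.113, 0.04, 1.862]
ft_force: [0.4, 1.0, 0.6]
opening: 0.0856
```

```bash
python3 look.py 11
```

```text
t 10.0 tcp [ 0.5358 -0.1355  0.0234] rot [3.113 0.04  1.862] F [0.4 1.  0.6] op 0.0856
```

View pics/c11.png

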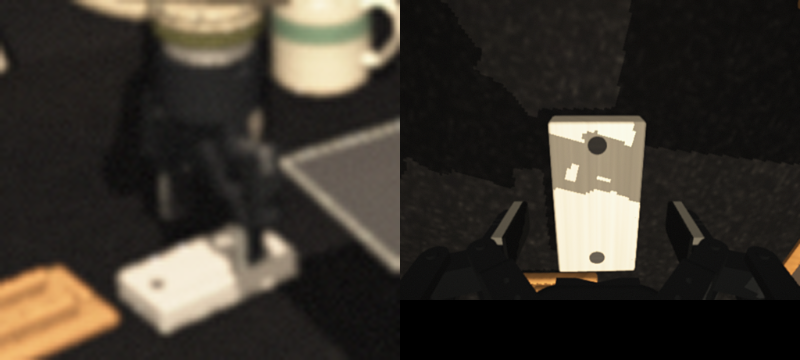

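Call:
send_rows:
  commands:
    - [0,-0.6,-0.7,0,1]
    - [0,0,-0.6,0,1]
    - [0,0,-0.5,0,1]
    - [0,0,-0.3,0,1]

```text
clock: 10.43
tcp_pos: [0.5371, -0.144, 0.0033]
tcp_rot: [3.109, 0.044, 1.86]
ft_force: [-0.6, -0.0, -0.2]
opening: 0.0856
```

Call:
send_rows:
  commands:
    - [0,0.2,-0.3,0,1]
    - [0,0,-0.3,0,1]

```text
clock: 10.6
tcp_pos: [0.5369, -0.142, -0.0037]
tcp_rot: [3.11, 0.044, 1.86]
ft_force: [-0.4, 0.0, -0.1]
opening: 0.0853
```

```bash
python3 look.py 12
```

```text
t 10.6 tcp [ 0.5369 -0.142  -0.0037] rot [3.11  0.044 1.86 ] F [-0.4  0.  -0.1] op 0.0853
```

View pics/c12.png

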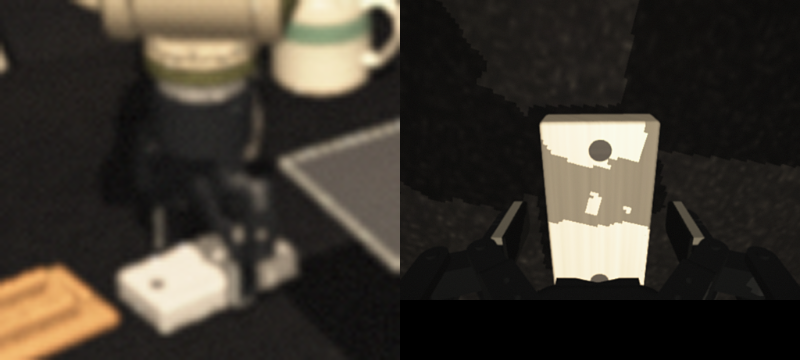

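Call:
send_rows:
  commands:
    - [0,0,0,0,0.75]
    - [0,0,0,0,0.7]
    - [0,0,0,0,0.4]
    - [0,0,0,0,0.4]

```text
clock: 11.03
tcp_pos: [0.5372, -0.1419, -0.0029]
tcp_rot: [3.109, 0.044, 1.86]
ft_force: [0.4, 0.8, -4.3]
opening: 0.059
```

Call:
send_rows:
  commands:
    - [0,0,0,0,0.4]
    - [0,0,0.5,0,0.4]
    - [0,0,0.5,0,0.4]
    - [0,0,0.5,0,0.4]
    - [0,0,1,0,0.4]

```text
clock: 11.45
tcp_pos: [0.5352, -0.1409, 0.0213]
tcp_rot: [3.114, 0.04, 1.861]
ft_force: [-0.2, 0.3, -4.2]
opening: 0.0587
```

```bash
python3 look.py 13
```

```text
t 11.45 tcp [ 0.5352 -0.1409  0.0213] rot [3.114 0.04  1.861] F [-0.2  0.3 -4.2] op 0.0587
```

View pics/c13.png

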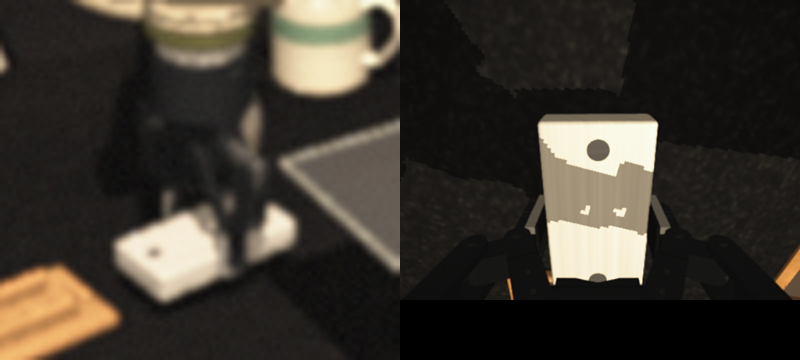

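Call:
send_rows:
  commands:
    - [0,0,2,0,0.4]
    - [0,0,3,0,0.4]
    - [0,0,3,0,0.4]
    - [0,0,3,0,0.4]
    - [0,0,3,0,0.4]
    - [0,0,2,0,0.4]
    - [0,0,0.5,0,0.4]
    - [0,0,0,0,0.4]

```text
clock: 12.22
tcp_pos: [0.5337, -0.1402, 0.1957]
tcp_rot: [3.112, 0.042, 1.86]
ft_force: [1.3, -0.5, -3.8]
opening: 0.0586
```

Call:
send_rows:
  commands:
    - [1.5,1.1,0,-2,0.4]
    - [2.4,1.8,0,-2,0.4]
    - [2.4,1.8,0,-2,0.4]
    - [2.4,1.8,0,-1.2,0.4]
    - [2.4,1.8,0,0,0.4]
    - [2.2,1.7,0,0,0.4]
    - [1.5,1.1,0,0,0.4]
    - [0,0,0,0,0.4]
    - [0,0,0,0,0.4]

```text
clock: 12.97
tcp_pos: [0.6828, -0.0225, 0.1766]
tcp_rot: [3.134, 0.033, 1.726]
ft_force: [-0.6, -0.0, -4.5]
opening: 0.0585
```

```bash
python3 look.py 14 220 150; python3 - <<'E'
from h import *
v=cap('scene','sc14'); cv2.imwrite('pics/sc14b.png',cv2.resize(v['p'][100:300,180:440],None,fx=3,fy=3))
E
```

```text
t 12.97 tcp [ 0.6828 -0.0225  0.1766] rot [3.134 0.033 1.726] F [-0.6 -0.  -4.5] op 0.0585
```

View pics/c14.png

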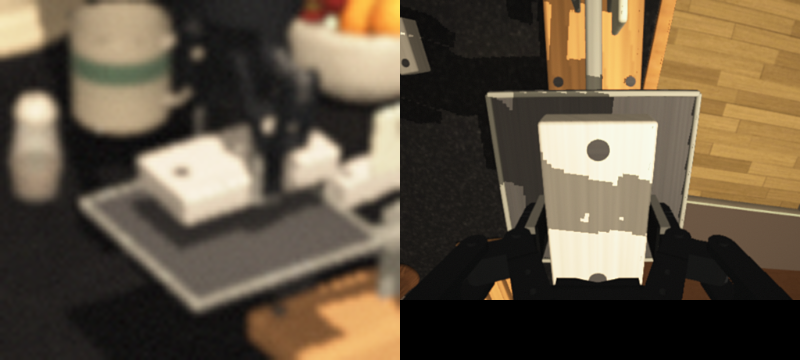

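View pics/sc14b.png

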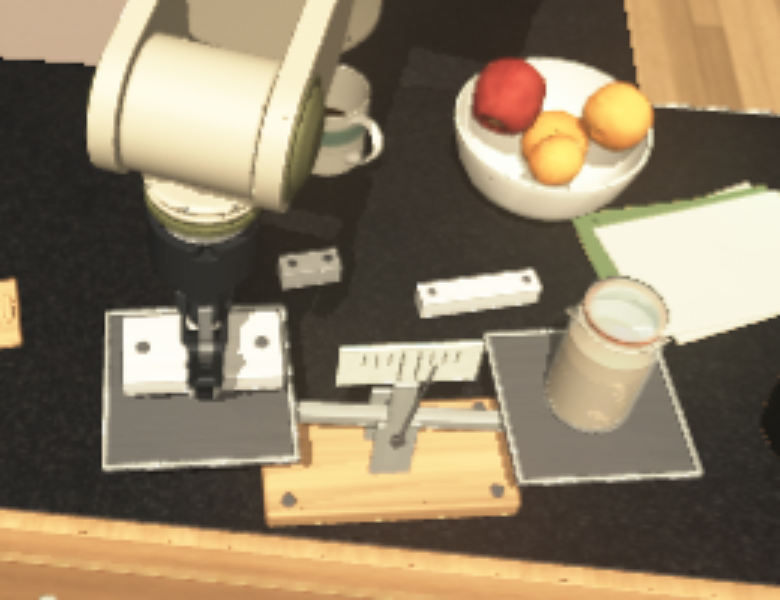

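```bash
python3 - <<'E'
from h import *
for nm in ['w14']:
    v=ld(nm); C=cloud(v); h=cv2.cvtColor(v['p'],cv2.COLOR_BGR2HSV)
    # pan corners/edges: rows
    z=C[...,2]
    for r in (140,200):
        xs=[u for u in range(512) if .138<z[r,u]<.156]; print(r,xs[0],xs[-1],plane(v,[(xs[0],r),(xs[-1],r)],.147)[:,:2].round(4).tolist())
    for c in (160,330):
        ys=[u for u in range(60,330) if .138<z[u,c]<.156]; print('col',c,ys[0],ys[-1],plane(v,[(c,ys[0])],.147)[:,:2].round(4).tolist())
    m=((z>.18)&(z<.22)&(h[...,1]<80)&(h[...,2]>80)).astype(np.uint8); m[350:]=0
    print(C[180,260],C[250,240],C[250,290],C[340,250])
    for r in (160,200,240):
        xs=np.where(m[r,170:340])[0]+170; print('plate',r,xs[0],xs[-1],plane(v,[(xs[0],r),(xs[-1],r)],C[180,260][2])[:,:2].round(4).tolist())
    ys=np.where(m[:,250])[0]; print(ys[0],plane(v,[(250,ys[0])],C[180,260][2])[:,:2].round(4).tolist())
E
```

```text
140 112 382 [[0.597, 0.0217], [0.7444, 0.0445]]
200 121 375 [[0.6024, -0.0133], [0.7507, 0.0095]]
col 160 115 265 [[0.6226, 0.039]]
col 330 114 255 [[0.7123, 0.0534]]
[0.67700795 0.02703381 0.19970265] [ 0.67362504 -0.00495732  0.20026196] [ 0.6949553  -0.00208835  0.19965583] [ 0.68566862 -0.05507263  0.19948404]
plate 160 176 329 [[0.6437, 0.0301], [0.7021, 0.0391]]
plate 200 180 325 [[0.6465, 0.0138], [0.7045, 0.0227]]
plate 240 183 322 [[0.649, -0.0042], [0.7075, 0.0047]]
146 [[0.6711, 0.0398]]
```

Call:
send_rows:
  commands:
    - [-0.1,-0.4,-0.8,0,0.4]
    - [0,-0.4,-0.8,0,0.4]
    - [0,0,-0.6,0,0.4]
    - [0,0,-0.4,0,0.4]
    - [0,0,-0.2,0,0.4]
    - [0,0,0,0,0.4]

```text
clock: 13.62
tcp_pos: [0.6793, -0.0357, 0.1474]
tcp_rot: [3.133, 0.033, 1.72]
ft_force: [0.3, 0.3, -3.5]
opening: 0.0589
```

```bash
python3 look.py 15 220 150
```

```text
t 13.62 tcp [ 0.6793 -0.0357  0.1474] rot [3.133 0.033 1.72 ] F [ 0.3  0.3 -3.5] op 0.0589
```

View pics/c15.png

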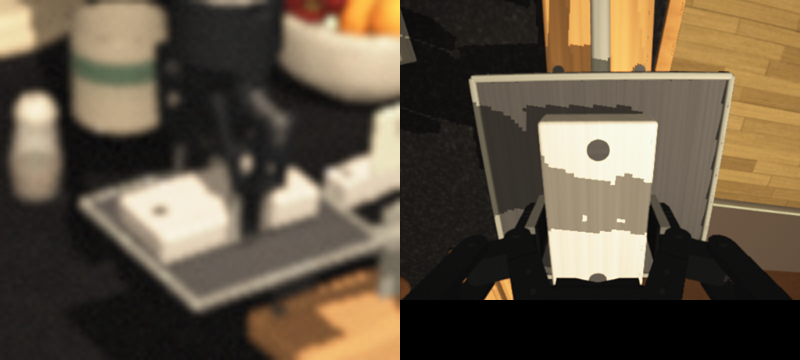

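```bash
cat > rel.py <<'E'
from h import *
import sys
v=ld(sys.argv[1]); C=cloud(v); h=cv2.cvtColor(v['p'],cv2.COLOR_BGR2HSV); z=C[...,2]
zp=float(np.median(z[180:220,130:160])); zt=float(np.median(z[180:220,230:270])); print('pan z',round(zp,4),'plate top',round(zt,4))
e=np.array([np.cos(np.radians(9.4)),np.sin(np.radians(9.4))]); n=np.array([-e[1],e[0]])
def s(m,zz,c0):
    out=[]
    for r in (160,200,240):
        k=c0
        a=c0
        while m[r,a]: a-=1
        b=c0
        while m[r,b]: b+=1
        P=plane(v,[(a+1,r),(b-1,r)],zz)[:,:2]@e; out.append(P)
    return np.array(out)
m1=abs(z-zt)<.006
a=s(m1,zt,250); 
m2=(z>zp-.008)
b=s(m2,zp,250)
print('plate u',a.round(4).tolist(),'pan u',b.round(4).tolist()); print('du plate-pan',a.mean()-b.mean())
ca=np.where(m1[:200,250])[0][0]; 
cc=170; cb=np.where(abs(z[:200,cc]-zp)<.008)[0][0]
ta=plane(v,[(250,ca)],zt)[0,:2]@n-.06; tb=plane(v,[(cc,cb)],zp)[0,:2]@n-.075
print('dn plate-pan',ta-tb,ca,cb)
E
python3 rel.py w14; python3 rel.py w15
```

```text
pan z 0.1474 plate top 0.2003
plate u [[0.6401, 0.6781], [0.6402, 0.6985], [0.6398, 0.6787]] pan u [[0.5926, 0.7424], [0.5923, 0.7421], [0.5924, 0.7418]]
du plate-pan -0.004702070901887678
dn plate-pan 0.005367580301483238 153 115
pan z 0.1473 plate top 0.1711
plate u [[0.6348, 0.6712], [0.6593, 0.6931], [0.6343, 0.6931]] pan u [[0.5924, 0.7422], [0.5921, 0.7422], [0.5922, 0.7422]]
du plate-pan -0.0029095458757238957
dn plate-pan -0.006764209665797077 153 93
```

Call:
send_rows:
  commands:
    - [0.2,0.45,0,0,0.4]
    - [0,0,0,0,0.4]
    - [0,0,0,0,0.4]

```text
clock: 13.97
tcp_pos: [0.6823, -0.0303, 0.1491]
tcp_rot: [3.13, 0.034, 1.721]
ft_force: [-0.3, 0.2, -3.7]
opening: 0.0591
```

```bash
python3 look.py 16 220 150; python3 rel.py w16
```

```text
t 13.97 tcp [ 0.6823 -0.0303  0.1491] rot [3.13  0.034 1.721] F [-0.3  0.2 -3.7] op 0.0591
pan z 0.1473 plate top 0.1727
plate u [[0.6385, 0.6973], [0.6385, 0.6969], [0.638, 0.671]] pan u [[0.5925, 0.7422], [0.5921, 0.7419], [0.5921, 0.7417]]
du plate-pan -0.0036861254326302495
dn plate-pan -0.0016504251942837111 152 104
```

View pics/w16.png

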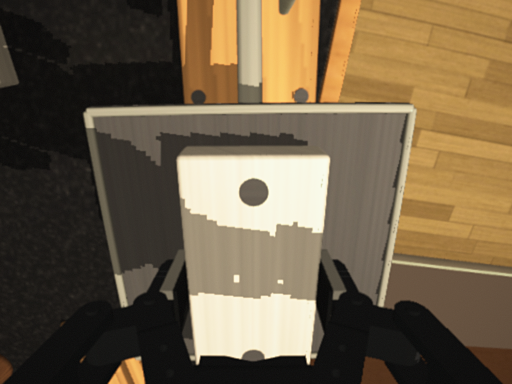

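Call:
send_rows:
  commands:
    - [0,0,-0.3,0,0.4]
    - [0,0,-0.3,0,0.4]
    - [0,0,-0.2,0,0.4]

```text
clock: 14.32
tcp_pos: [0.6827, -0.0306, 0.1419]
tcp_rot: [3.128, 0.036, 1.721]
ft_force: [-1.4, -0.7, -0.0]
opening: 0.0589
```

```bash
python3 look.py 17 220 150; python3 rel.py w17
```

```text
t 14.32 tcp [ 0.6827 -0.0306  0.1419] rot [3.128 0.036 1.721] F [-1.4 -0.7 -0. ] op 0.0589
pan z 0.1445 plate top 0.1652
plate u [[0.6388, 0.6977], [0.6388, 0.6973], [0.6383, 0.6969]] pan u [[0.5925, 0.7421], [0.5925, 0.742], [0.5923, 0.7419]]
du plate-pan 0.0007580970334140069
dn plate-pan -0.0015274002531414088 152 105
```

Call:
send_rows:
  commands:
    - [0,0,0,0,0.78]
    - [0,0,0,0,0.85]
    - [0,0,0,0,0.9]
    - [0,0,0.8,0,0.9]
    - [0,0,1.5,0,0.9]
    - [0,0,3,0,0.9]
    - [0,0,3,0,0.9]

```text
clock: 15.0
tcp_pos: [0.6808, -0.03, 0.2236]
tcp_rot: [3.137, 0.031, 1.721]
ft_force: [0.7, 0.3, 1.2]
opening: 0.0767
```

Call:
send_rows:
  commands:
    - [-3.5,0,1,0,0.9]
    - [-3.5,0,0.5,0,0.9]
    - [-3.5,0,0,0,0.9]
    - [-3.5,0,0,0,0.9]
    - [-3,0,0,0,0.9]
    - [0,0,0,0,0.9]
    - [0,0,0,0,0.9]
    - [0,0,0,0,0.9]
    - [0,0,0,0,0.9]
    - [0,0,0,0,0.9]

```text
clock: 15.83
tcp_pos: [0.51, -0.0305, 0.2542]
tcp_rot: [3.11, 0.041, 1.721]
ft_force: [-0.0, 0.5, 0.0]
opening: 0.0765
```

```bash
python3 - <<'E'
from h import *
st()
v=cap('scene','sc18'); C=cloud(v)
def med(x,y,r=.02,zl=(.05,.2)):
    m=(abs(C[...,0]-x)<r)&(abs(C[...,1]-y)<r)&(C[...,2]>zl[0])&(C[...,2]<zl[1]); return np.median(C[m],0).round(4),m.sum()
m=(C[...,0]>.58)&(C[...,0]<.79)&(C[...,1]>-.13)&(C[...,1]<.07)&(C[...,2]>.1)&(C[...,2]<.2)
zz=C[m][:,2]; print(np.histogram(zz,bins=np.arange(.11,.19,.003)))
m=(C[...,0]>.6)&(C[...,0]<.72)&(C[...,1]>.31)&(C[...,1]<.34)&(C[...,2]>.07)&(C[...,2]<.14); print('jarpan',np.median(C[m][:,2]),m.sum())
cv2.imwrite('pics/sc18b.png',cv2.resize(v['p'][150:290,200:440],None,fx=3.2,fy=3.2,interpolation=cv2.INTER_CUBIC))
v=cap('wrist','w18')
E
```

```text
t 15.83 tcp [ 0.51   -0.0305  0.2542] rot [3.11  0.041 1.721] F [-0.   0.5  0. ] op 0.0765
(array([   0,    0,    0,    0,    0,    0,    0,   20,  609, 1271,  199,
         40,   29,   38,   79,  692,  341,    6,    0,    0,    0,    0,
          0,    0,    0,    0]), array([0.11 , 0.113, 0.116, 0.119, 0.122, 0.125, 0.128, 0.131, 0.134,
       0.137, 0.14 , 0.143, 0.146, 0.149, 0.152, 0.155, 0.158, 0.161,
       0.164, 0.167, 0.17 , 0.173, 0.176, 0.179, 0.182, 0.185, 0.188]))
jarpan 0.10446550795658874 300
```

View pics/sc18b.png

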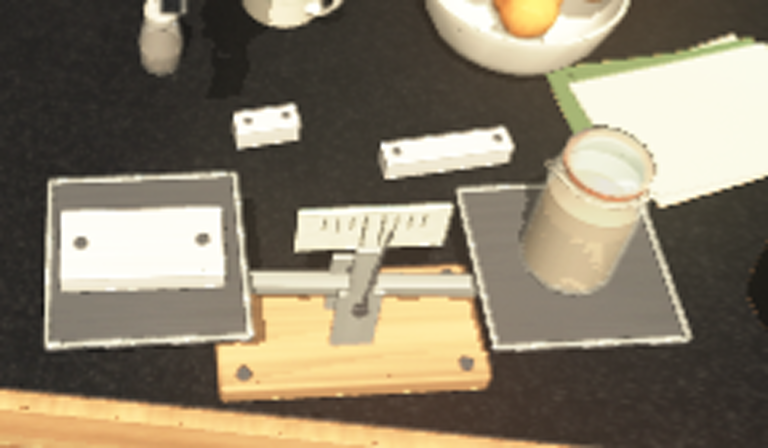

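View pics/w18.png

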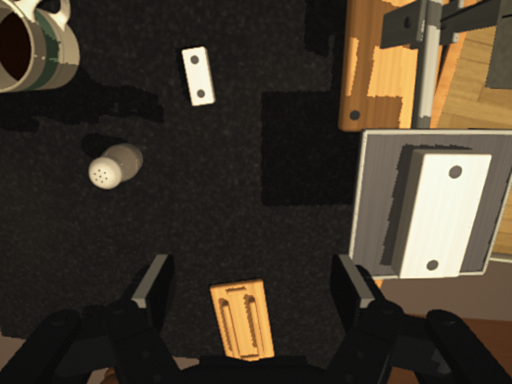

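Call:
send_rows:
  commands:
    - [-1,3,0,3.4,1]
    - [-1,3,0,3.4,1]
    - [-1,3,-1,0,1]
    - [-1,3,-1,0,1]
    - [-0.5,2,-1,0,1]
    - [0,0,0,0,1]
    - [0,0,0,0,1]

```text
clock: 16.52
tcp_pos: [0.465, 0.1142, 0.2211]
tcp_rot: [3.112, 0.041, 1.844]
ft_force: [0.5, -0.3, 0.6]
opening: 0.0855
```

```bash
python3 - <<'E'
from h import *
st()
def meas(C):
    m=(C[...,0]>.58)&(C[...,0]<.79)&(C[...,1]>-.13)&(C[...,1]<.07)&(C[...,2]>.1)&(C[...,2]<.147)
    a=np.median(C[m][:,2])
    m=(C[...,0]>.6)&(C[...,0]<.72)&(C[...,1]>.31)&(C[...,1]<.34)&(C[...,2]>.07)&(C[...,2]<.14); b=np.median(C[m][:,2])
    m=(C[...,0]>.6)&(C[...,0]<.72)&(C[...,1]>.2)&(C[...,1]<.235)&(C[...,2]>.07)&(C[...,2]<.14); c=np.median(C[m][:,2])
    th=np.arcsin((a-b)/2/.165); return a,b,c,th,th/.065*100
for f in ('scene0','sc18'): print(f,np.round(meas(cloud(ld(f))),4))
v=cap('scene','sc19'); C=cloud(v); print(np.round(meas(C),4))
cv2.imwrite('pics/dial19.png',cv2.resize(v['p'][195:260,275:365],None,fx=8,fy=8,interpolation=cv2.INTER_CUBIC))
v=cap('wrist','w19'); C=cloud(v); st()
h=cv2.cvtColor(v['p'],cv2.COLOR_BGR2HSV)
m=((C[...,2]>.018)&(C[...,2]<.032)&(h[...,2]>90)&(h[...,1]<80)).astype(np.uint8)
m=cv2.morphologyEx(m,cv2.MORPH_OPEN,np.ones((3,3)))
for c in cv2.findContours(m,0,2)[0]:
    if cv2.contourArea(c)>300:
        P=plane(v,c[:,0],.025); print(cv2.boundingRect(c),cv2.minAreaRect(P[:,:2].astype(np.float32)*1000))
E
```

```text
t 16.52 tcp [0.465  0.1142 0.2211] rot [3.112 0.041 1.844] F [ 0.5 -0.3  0.6] op 0.0855
scene0 [1.462000e-01 9.490000e-02 9.440000e-02 1.559000e-01 2.399018e+02]
sc18 [1.378000e-01 1.045000e-01 1.043000e-01 1.013000e-01 1.558325e+02]
[1.377000e-01 1.049000e-01 1.039000e-01 9.970000e-02 1.534271e+02]
t 16.62 tcp [0.4653 0.1133 0.2213] rot [3.112 0.041 1.842] F [-0.3 -0.7 -0.3] op 0.0858
(203, 183, 25, 49) ((442.20111083984375, 52.53325653076172), (25.352333068847656, 61.17257308959961), 16.711978912353516)
(255, 0, 26, 124) ((456.54095458984375, 217.74159240722656), (24.78767204284668, 116.20475769042969), 15.818037986755371)
(59, 0, 102, 25) ((297.0608215332031, 223.85528564453125), (98.25495147705078, 21.255172729492188), 14.092021942138672)
```

View pics/dial19.png

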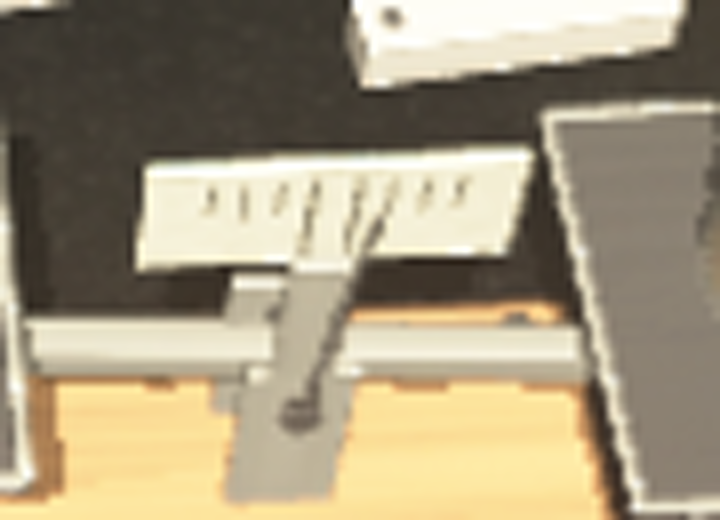

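View pics/w19.png

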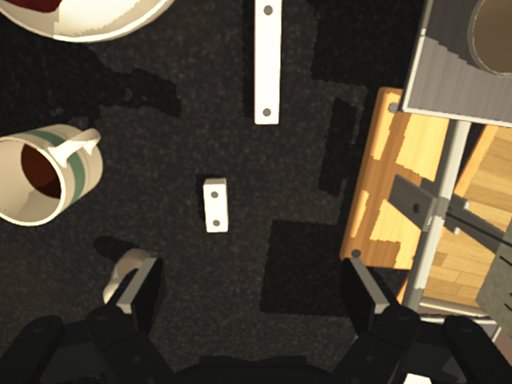

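```bash
python3 - <<'E'
from h import *
ex=np.array([np.cos(np.radians(9.4)),np.sin(np.radians(9.4))]); ey=np.array([-ex[1],ex[0]])
def st_(C,cx,sx,sy,excl=None,zr=(.09,.16)):
    d=C[...,:2]-np.array(cx); a=d@ex; b=d@ey
    m=(abs(a)<sx)&(abs(b)<sy)&(C[...,2]>zr[0])&(C[...,2]<zr[1])
    if excl is not None: m&=~excl(a,b)
    P=C[m]; return np.round([np.median(P[:,2]),P[:,2].mean(),P[:,2].std()/np.sqrt(len(P)+1),len(P)],4)
foot=(.6585,.132)
wp=(.684,-.029); jp=(.6316,.293)
exP=lambda a,b:(abs(a)<.045)&(abs(b)<.075)
exJ=lambda a,b:(a<.075)&(abs(b)<.048)&(a>-.05)
for f in ('scene0','sc18','sc19','w1','w14','w18','w19','side0'):
    C=cloud(ld(f)); d=(C[...,:2])
    print(f,'wpan',st_(C,wp,.068,.068,None if f in('scene0','side0','w1') else exP),'jpan',st_(C,jp,.068,.068,exJ,(.085,.125)),'foot',st_(C,foot,.05,.1,None,(.015,.032)))
    m=(abs(C[...,2])<.012)&(C[...,0]>.42)&(C[...,0]<.58)&(C[...,1]>-.2)&(C[...,1]<.25); print('   table',np.median(C[m][:,2]).round(4))
E
```

```text
scene0 wpan [1.474e-01 1.474e-01 0.000e+00 2.724e+03] jpan [9.47e-02 9.47e-02 1.00e-04 6.87e+02] foot [2.400e-02 2.400e-02 0.000e+00 1.735e+03]
   table -0.0002
sc18 wpan [1.376e-01 1.376e-01 0.000e+00 9.110e+02] jpan [1.045e-01 1.044e-01 1.000e-04 7.040e+02] foot [2.400e-02 2.400e-02 0.000e+00 1.708e+03]
   table -0.0001
sc19 wpan [1.375e-01 1.375e-01 0.000e+00 9.160e+02] jpan [1.044e-01 1.044e-01 1.000e-04 7.070e+02] foot [2.400e-02 2.400e-02 0.000e+00 1.722e+03]
   table -0.0001
w1 wpan [nan nan nan  0.] jpan [nan nan nan  0.] foot [nan nan nan  0.]
   table -0.0
w14 wpan [1.4740e-01 1.4740e-01 0.0000e+00 1.0511e+04] jpan [nan nan nan  0.] foot [2.410e-02 2.410e-02 0.000e+00 9.533e+03]
   table -0.0001
w18 wpan [1.377e-01 1.378e-01 0.000e+00 6.083e+03] jpan [nan nan nan  0.] foot [2.42e-02 2.43e-02 0.00e+00 6.30e+03]
   table 0.0001
w19 wpan [1.379e-01 1.380e-01 1.000e-04 1.530e+02] jpan [1.047e-01 1.047e-01 0.000e+00 4.318e+03] foot [2.420e-02 2.430e-02 0.000e+00 7.985e+03]
   table 0.0001
side0 wpan [1.462e-01 1.463e-01 0.000e+00 1.345e+03] jpan [9.35e-02 9.35e-02 1.00e-04 2.83e+02] foot [2.290e-02 2.300e-02 1.000e-04 1.154e+03]
   table -0.0013
  return _methods._mean(a, axis=axis, dtype=dtype,
  ret = ret.dtype.type(ret / rcount)
<stdin>:7: RuntimeWarning: Mean of empty slice.
  ret = _var(a, axis=axis, dtype=dtype, out=out, ddof=ddof,
  arrmean = um.true_divide(arrmean, div, out=arrmean,
  ret = ret.dtype.type(ret / rcount)
```

Call:
send_rows:
  commands:
    - [-0.2,2.4,-1,0,1]
    - [-0.2,2.4,-1.5,0,1]
    - [-0.2,2.4,-2,0,1]
    - [-0.2,1.6,-2,0,1]
    - [0,0,-2,0,1]
    - [0,0,-1,0,1]
    - [0,0,0,0,1]
    - [0,0,0,0,1]

```text
clock: 17.28
tcp_pos: [0.4643, 0.1976, 0.1259]
tcp_rot: [3.103, 0.044, 1.829]
ft_force: [-0.0, -1.0, -0.0]
opening: 0.0853
```

```bash
python3 - <<'E'
from h import *
st(); v=cap('wrist','w20'); C=cloud(v); st()
h=cv2.cvtColor(v['p'],cv2.COLOR_BGR2HSV)
m=((C[...,2]>.018)&(C[...,2]<.032)&(h[...,2]>90)&(h[...,1]<80)).astype(np.uint8)
m=cv2.morphologyEx(m,cv2.MORPH_OPEN,np.ones((3,3)))
for c in cv2.findContours(m,0,2)[0]:
    if cv2.contourArea(c)>300:
        P=plane(v,c[:,0],.025); print(cv2.boundingRect(c),cv2.minAreaRect(P[:,:2].astype(np.float32)*1000))
E
```

```text
t 17.28 tcp [0.4643 0.1976 0.1259] rot [3.103 0.044 1.829] F [-0. -1. -0.] op 0.0853
t 17.33 tcp [0.4644 0.1975 0.1261] rot [3.103 0.044 1.829] F [ 0.6 -0.1  0.9] op 0.0854
(175, 293, 31, 52) ((442.3130798339844, 55.00035858154297), (26.30965232849121, 63.737850189208984), 16.652013778686523)
(227, 86, 34, 147) ((455.25140380859375, 219.21450805664062), (24.611347198486328, 119.64414978027344), 15.379863739013672)
(0, 0, 134, 128) ((318.5625, 250.70584106445312), (135.43276977539062, 47.371665954589844), 46.255104064941406)
```

View pics/w20.png

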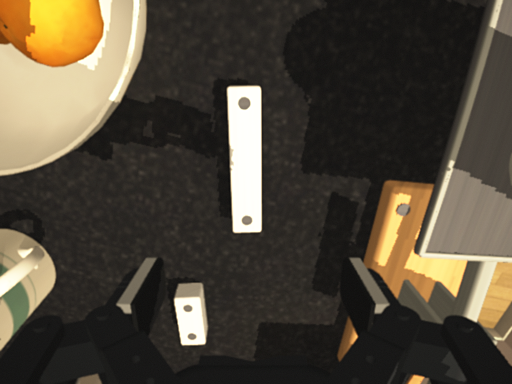

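```bash
python3 - <<'E'
from h import *
C=cloud(ld('w20')); 
for p in [(142,40),(135,90),(100,130),(85,40),(60,50),(130,20)]: print(p,C[p[1],p[0]].round(3))
C=cloud(ld('scene0')); m=(C[...,0]>.1)&(C[...,0]<.42)&(C[...,1]>.12)&(C[...,1]<.45)&(C[...,2]>.03); P=C[m]; print(P[:,0].max(),P[P[:,0]>.33][:,1].min(), P[:,2].max()); q=P[P[:,0]>.3]; print(q[:,2].max(), q.max(0))
E
```

```text
(142, 40) [0.378 0.287 0.074]
(135, 90) [0.356 0.252 0.   ]
(100, 130) [ 0.331  0.212 -0.   ]
(85, 40) [0.353 0.28  0.087]
(60, 50) [0.344 0.272 0.094]
(130, 20) [0.354 0.299 0.027]
0.3840300607783676 0.20167176758130612 0.5005350717603587
0.1331301421861708 [0.38403006 0.38267047 0.13313014]
```

Call:
send_rows:
  commands:
    - [-0.5,1.1,-1.5,0.6,0.6]
    - [-0.4,1.0,-1.5,0,0.6]
    - [0,0,-2,0,0.6]
    - [0,0,-2,0,0.6]
    - [0,0,-1.5,0,0.6]
    - [0,0,-1,0,0.6]
    - [0,0,-0.5,0,0.6]
    - [0,0,0,0,0.6]

```text
clock: 18.0
tcp_pos: [0.4636, 0.2164, 0.0314]
tcp_rot: [3.084, 0.045, 1.832]
ft_force: [0.1, -0.2, 0.5]
opening: 0.0514
```

```bash
python3 look.py 21 270 150
```

```text
t 18.0 tcp [0.4636 0.2164 0.0314] rot [3.084 0.045 1.832] F [ 0.1 -0.2  0.5] op 0.0514
```

View pics/c21.png

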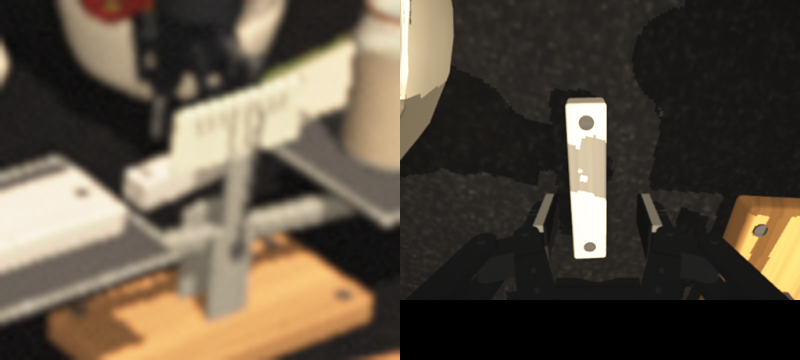

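Call:
send_rows:
  commands:
    - [-0.8,0.2,-0.8,0.5,0.6]
    - [-0.1,0,-0.8,0,0.6]
    - [0,0,-0.6,0,0.6]
    - [0,0,-0.4,0,0.6]

```text
clock: 18.43
tcp_pos: [0.4579, 0.2191, 0.0092]
tcp_rot: [3.074, 0.046, 1.84]
ft_force: [0.2, 0.1, -0.1]
opening: 0.051
```

```bash
python3 look.py 22 270 150
```

```text
t 18.43 tcp [0.4579 0.2191 0.0092] rot [3.074 0.046 1.84 ] F [ 0.2  0.1 -0.1] op 0.051
```

View pics/c22.png

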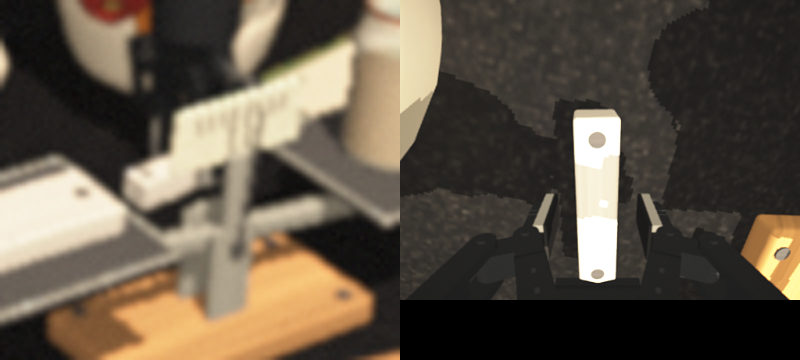

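Call:
send_rows:
  commands:
    - [0,0,-0.2,0,0.6]
    - [0,0,0,0,0.1]
    - [0,0,0,0,0.1]
    - [0,0,0,0,0.1]
    - [0,0,0,0,0.1]
    - [0,0,0,0,0.1]
    - [0,0,0,0,0.1]

```text
clock: 19.12
tcp_pos: [0.4586, 0.2189, 0.0077]
tcp_rot: [3.074, 0.046, 1.839]
ft_force: [-0.3, -0.3, -2.2]
opening: 0.0235
```

Call:
send_rows:
  commands:
    - [0,0,0.5,0,0.1]
    - [0,0,1,0,0.1]
    - [0,0,2,0,0.1]
    - [0,0,3,0,0.1]
    - [0,0,3,0,0.1]
    - [0,0,3,0,0.1]
    - [0,0,3,0,0.1]
    - [0,0,3,0,0.1]
    - [0,0,2,0,0.1]
    - [0,0,0,0,0.1]

```text
clock: 19.95
tcp_pos: [0.4542, 0.218, 0.228]
tcp_rot: [3.075, 0.045, 1.839]
ft_force: [1.0, 0.6, -0.8]
opening: 0.0235
```

```bash
python3 look.py 23 250 130
```

```text
t 19.95 tcp [0.4542 0.218  0.228 ] rot [3.075 0.045 1.839] F [ 1.   0.6 -0.8] op 0.0235
```

View pics/c23.png

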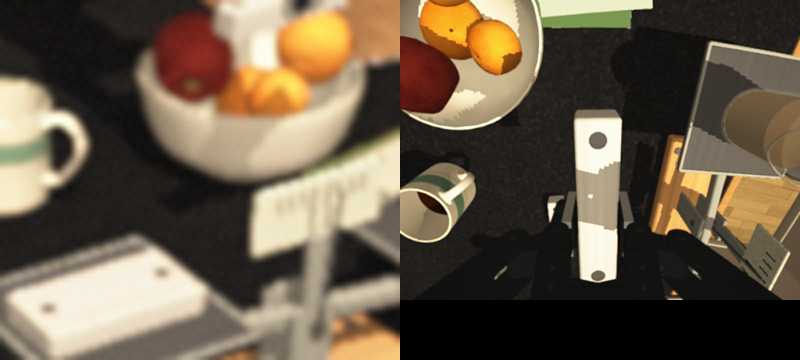

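Call:
send_rows:
  commands:
    - [0.5,-2.5,0.5,-2,0.1]
    - [1,-3.5,0.5,-2,0.1]
    - [1.5,-3.5,0,-2,0.1]
    - [2,-3.5,0,0,0.1]
    - [2.2,-3.3,0,0,0.1]
    - [2.5,-3,0,0,0.1]
    - [2.8,-2.6,0.2,0,0.1]
    - [3,-1.6,0.2,0,0.1]
    - [3,-0.5,0.2,0,0.1]
    - [2,0,0,0,0.1]
    - [0,0,0,0,0.1]
    - [0,0,0,0,0.1]

```text
clock: 21.05
tcp_pos: [0.6547, -0.0363, 0.2129]
tcp_rot: [3.122, 0.031, 1.731]
ft_force: [-0.4, 0.2, -2.8]
opening: 0.0237
```

```bash
python3 look.py 24 220 150
```

```text
t 21.05 tcp [ 0.6547 -0.0363  0.2129] rot [3.122 0.031 1.731] F [-0.4  0.2 -2.8] op 0.0237
```

View pics/c24.png

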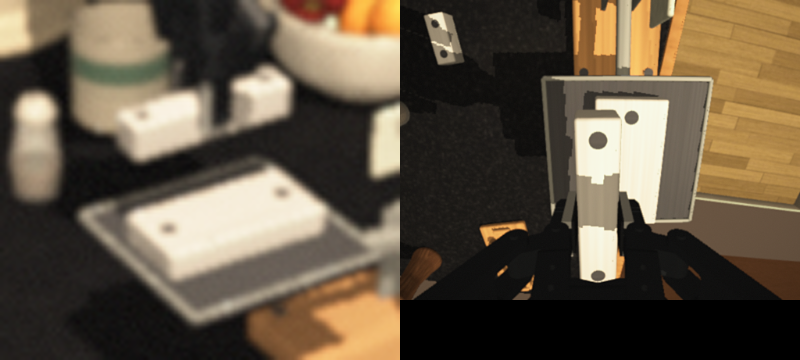

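Call:
send_rows:
  commands:
    - [1.3,0.3,-0.8,0,0.1]
    - [1.2,0.3,-0.8,0,0.1]
    - [0.2,0,-0.6,0,0.1]
    - [0,0,0,0,0.1]
    - [0,0,0,0,0.1]

```text
clock: 21.57
tcp_pos: [0.678, -0.0279, 0.191]
tcp_rot: [3.125, 0.031, 1.733]
ft_force: [-0.4, 0.6, -2.6]
opening: 0.0237
```

```bash
python3 look.py 25 220 150; python3 - <<'E'
from h import *
v=ld('w25'); C=cloud(v); z=C[...,2]
e=np.array([np.cos(np.radians(9.4)),np.sin(np.radians(9.4))])
for r in (160,190,220): print(r,[(u,round(float(z[r,u]),3),round(float(plane(v,[(u,r)],float(z[r,u]))[0,:2]@e),4)) for u in range(140,380,8)][::1])
E
```

```text
t 21.57 tcp [ 0.678  -0.0279  0.191 ] rot [3.125 0.031 1.733] F [-0.4  0.6 -2.6] op 0.0237
160 [(140, 0.14, 0.5936), (148, 0.138, 0.5979), (156, 0.137, 0.6029), (164, 0.137, 0.6078), (172, 0.138, 0.6132), (180, 0.137, 0.6182), (188, 0.138, 0.6235), (196, 0.138, 0.6286), (204, 0.137, 0.6335), (212, 0.157, 0.641), (220, 0.158, 0.6456), (228, 0.21, 0.6534), (236, 0.209, 0.6566), (244, 0.21, 0.6598), (252, 0.208, 0.663), (260, 0.209, 0.6663), (268, 0.209, 0.6695), (276, 0.21, 0.6726), (284, 0.158, 0.6821), (292, 0.158, 0.6867), (300, 0.158, 0.6914), (308, 0.157, 0.6961), (316, 0.137, 0.7053), (324, 0.138, 0.7103), (332, 0.139, 0.7151), (340, 0.138, 0.7208), (348, 0.137, 0.7262), (356, 0.138, 0.7312), (364, 0.138, 0.7365), (372, 0.139, 0.7413)]
190 [(140, 0.0, 0.5398), (148, 0.14, 0.5962), (156, 0.139, 0.6011), (164, 0.138, 0.6063), (172, 0.137, 0.6113), (180, 0.138, 0.6167), (188, 0.137, 0.6219), (196, 0.137, 0.6271), (204, 0.139, 0.6328), (212, 0.157, 0.6401), (220, 0.158, 0.6449), (228, 0.21, 0.6531), (236, 0.211, 0.6564), (244, 0.21, 0.6597), (252, 0.21, 0.663), (260, 0.208, 0.6664), 
[... 266 characters left out ...]
, 0.14, 0.7382), (372, -0.9, 1.1926)]
220 [(140, -0.001, 0.5347), (148, 0.139, 0.5935), (156, 0.137, 0.5984), (164, 0.138, 0.6039), (172, 0.137, 0.6092), (180, 0.138, 0.615), (188, 0.136, 0.6201), (196, 0.138, 0.6259), (204, 0.138, 0.6314), (212, 0.157, 0.6393), (220, 0.158, 0.6442), (228, 0.208, 0.6526), (236, 0.21, 0.6561), (244, 0.21, 0.6595), (252, 0.209, 0.663), (260, 0.208, 0.6665), (268, 0.209, 0.6699), (276, 0.208, 0.6734), (284, 0.157, 0.6836), (292, 0.157, 0.6885), (300, 0.158, 0.6933), (308, 0.138, 0.7026), (316, 0.138, 0.7082), (324, 0.137, 0.7138), (332, 0.138, 0.7192), (340, 0.138, 0.725), (348, 0.137, 0.7309), (356, 0.138, 0.7362), (364, -0.899, 1.1751), (372, -0.901, 1.2122)]
```

View pics/c25.png

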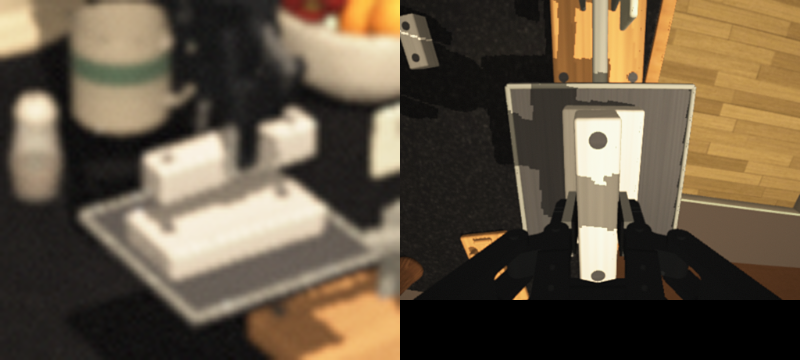

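Call:
send_rows:
  commands:
    - [0.4,-0.1,-0.7,0,0.1]
    - [0.1,0,-0.7,0,0.1]
    - [0,0,-0.5,0,0.1]
    - [0,0,-0.3,0,0.1]
    - [0,0,-0.2,0,0.1]

```text
clock: 22.08
tcp_pos: [0.683, -0.0297, 0.167]
tcp_rot: [3.122, 0.032, 1.733]
ft_force: [-0.3, -0.4, -2.1]
opening: 0.0237
```

```bash
python3 look.py 26 220 150; python3 - <<'E'
from h import *
v=ld('w26'); C=cloud(v); z=C[...,2]; print(z[180:220,235:270].mean(), z[180:220,160:190].mean())
E
```

```text
t 22.08 tcp [ 0.683  -0.0297  0.167 ] rot [3.122 0.032 1.733] F [-0.3 -0.4 -2.1] op 0.0237
0.1853355445038836 0.1381233476862198
```

View pics/c26.png

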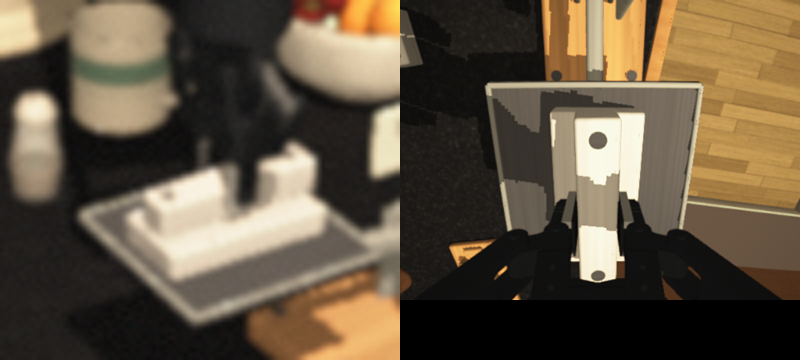

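Call:
send_rows:
  commands:
    - [0,0,-0.3,0,0.1]
    - [0,0,-0.4,0,0.1]
    - [0,0,-0.4,0,0.1]
    - [0,0,-0.4,0,0.1]

```text
clock: 22.52
tcp_pos: [0.6837, -0.03, 0.153]
tcp_rot: [3.119, 0.034, 1.732]
ft_force: [-0.3, -0.1, 0.6]
opening: 0.0238
```

Call:
send_rows:
  commands:
    - [0,0,-0.3,0,0.1]
    - [0,0,-0.2,0,0.1]
    - [0,0,-0.1,0,0.1]
    - [0,0,0,0,0.1]
    - [0,0,0,0,0.1]

```text
clock: 22.93
tcp_pos: [0.6837, -0.0301, 0.1457]
tcp_rot: [3.119, 0.034, 1.732]
ft_force: [0.0, -0.4, 0.6]
opening: 0.0239
```

```bash
python3 look.py 27 220 150; python3 - <<'E'
from h import *
v=ld('w27'); C=cloud(v); z=C[...,2]; print(z[180:220,235:270].mean(), z[180:220,160:190].mean())
E
```

```text
t 22.93 tcp [ 0.6837 -0.0301  0.1457] rot [3.119 0.034 1.732] F [ 0.  -0.4  0.6] op 0.0239
0.16422202246756387 0.11829616226068339
```

View pics/c27.png

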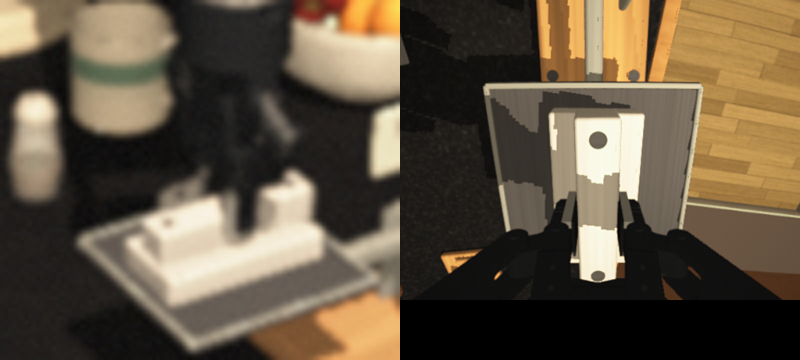

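Call:
send_rows:
  commands:
    - [0,0,0,0,0.35]
    - [0,0,0,0,0.45]
    - [0,0,0,0,0.5]
    - [0,0,0.5,0,0.5]
    - [0,0,1,0,0.5]
    - [0,0,2,0,0.5]
    - [0,0,3,0,0.5]
    - [0,0,3,0,0.5]
    - [-3,0,1,0,0.5]
    - [-3.5,0,0,0,0.5]
    - [-3.5,0,0,0,0.5]
    - [-3.5,0,0,0,0.5]

```text
clock: 24.03
tcp_pos: [0.5489, -0.0303, 0.2614]
tcp_rot: [3.109, 0.037, 1.733]
ft_force: [-0.0, -0.7, 0.4]
opening: 0.0427
```

Call:
send_rows:
  commands:
    - [-2,0,0,0,0.5]
    - [0,0,0,0,0.5]
    - [0,0,0,0,0.5]
    - [0,0,0,0,0.5]
    - [0,0,0,0,0.5]
    - [0,0,0,0,0.5]
    - [0,0,0,0,0.5]
    - [0,0,0,0,0.5]
    - [0,0,0,0,0.5]
    - [0,0,0,0,0.5]
    - [0,0,0,0,0.5]

```text
clock: 24.95
tcp_pos: [0.5269, -0.03, 0.2667]
tcp_rot: [3.103, 0.039, 1.733]
ft_force: [0.2, -0.2, -0.6]
opening: 0.0426
```

```bash
cat > beam.py <<'E'
from h import *
import sys
ex=np.array([np.cos(np.radians(9.4)),np.sin(np.radians(9.4))]); ey=np.array([-ex[1],ex[0]])
def zz(C,cx,ex_,zr):
    d=C[...,:2]-np.array(cx); a=d@ex; b=d@ey
    m=(abs(a)<.068)&(abs(b)<.068)&(C[...,2]>zr[0])&(C[...,2]<zr[1])&~ex_(a,b); return np.median(C[m][:,2]),m.sum()
v=cap('scene','sc'+sys.argv[1]); C=cloud(v); st()
a=zz(C,(.684,-.029),lambda a,b:(abs(a)<.045)&(abs(b)<.075),(.09,.15)); b=zz(C,(.6316,.293),lambda a,b:(a<.075)&(abs(b)<.048)&(a>-.05),(.085,.14))
print(a,b,'theta',np.arcsin((a[0]-b[0])/.33))
m=(C[...,0]>.58)&(C[...,0]<.79)&(C[...,1]>-.13)&(C[...,1]<.07)
for lo,hi in ((.126,.142),(.15,.17)):
    P=C[m&(C[...,2]>lo)&(C[...,2]<hi)]; print(len(P),cv2.minAreaRect(P[:,:2].astype(np.float32)*1000),np.percentile(P[:,2],[5,50,95]).round(4))
cv2.imwrite('pics/sc%sb.png'%sys.argv[1],cv2.resize(v['p'][110:300,120:440],None,fx=2.5,fy=2.5,interpolation=cv2.INTER_CUBIC))
E
python3 beam.py 28
```

```text
t 25.0 tcp [ 0.5269 -0.03    0.2667] rot [3.103 0.039 1.733] F [ 0.3  0.4 -0.3] op 0.0429
(np.float64(0.1162690467196426), np.int64(891)) (np.float64(0.125623698131918), np.int64(727)) theta -0.02835122645110323
506 ((685.3668212890625, -30.900596618652344), (62.9948844909668, 121.80729675292969), 9.416387557983398) [0.128  0.1358 0.1396]
570 ((685.9652099609375, -29.71446990966797), (27.75442123413086, 120.11386108398438), 9.380600929260254) [0.1522 0.1607 0.1629]
```

View pics/sc28b.png

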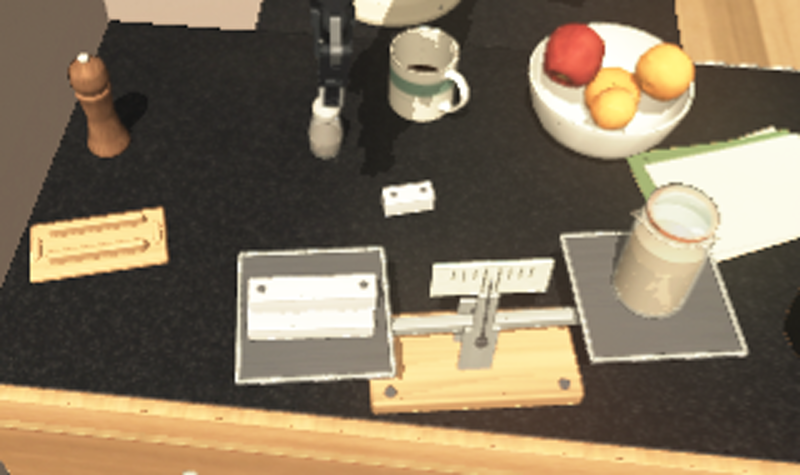

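Call:
send_rows:
  commands:
    - [0,0,0,0,0.5]
    - [0,0,0,0,0.5]
    - [0,0,0,0,0.5]
    - [0,0,0,0,0.5]
    - [0,0,0,0,0.5]
    - [0,0,0,0,0.5]

```text
clock: 25.5
tcp_pos: [0.5268, -0.03, 0.2667]
tcp_rot: [3.103, 0.039, 1.733]
ft_force: [0.2, -0.2, -0.5]
opening: 0.0429
```

```bash
python3 beam.py 29 && python3 -c "
from h import *
v=ld('sc29'); cv2.imwrite('pics/d29.png',cv2.resize(v['p'][195:260,275:365],None,fx=8,fy=8,interpolation=cv2.INTER_CUBIC))
print(ctrl.finish_job())"
```

```text
t 25.55 tcp [ 0.5269 -0.03    0.2667] rot [3.103 0.039 1.733] F [ 0.5 -0.1 -0.2] op 0.0426
(np.float64(0.11625369980564686), np.int64(884)) (np.float64(0.12564954979492937), np.int64(724)) theta -0.02847612103654231
512 ((684.445068359375, -31.16313934326172), (63.04526901245117, 122.08909606933594), 8.791624069213867) [0.1281 0.1358 0.1401]
568 ((685.4263305664062, -29.93259048461914), (27.332275390625, 119.77533721923828), 9.306178092956543) [0.1525 0.1605 0.1633]
the job is handed in; nothing more can be done
None
```

View pics/d29.png

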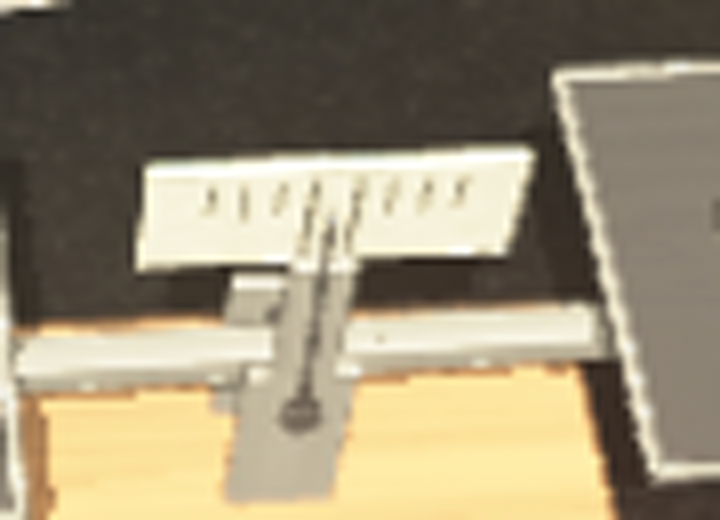

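The jar is weighed and the job is handed in at 25.5 s. The beam settled at −0.028 rad, inside the ±0.045 limit, with the pointer between the two long marks.

- **Plate:** I took it from the rack, stood it on the worktop, and tipped it over between the fingers. It dropped flat the last 30–40° on its own instead of being lowered all the way, and I measured it flat and released. I picked it up again lying flat and set it within about 2 mm of the pan's middle.
- **Bar:** With the plate on, the beam read +0.100 rad, about 154 g short. Either bar would have brought it inside the marks: the long one leaves about −46 g, the short one about +54 g. I set the long bar on top of the plate and let go.
- **Last checks:** Two readings 0.5 s apart agreed (−0.0284 and −0.0285 rad). The plate and bar were centred on the pan, the gripper was clear, and the force on the tool was about zero. In the last pictures the jar is on its pan and the mill, salt shaker and short bar are in their places; I checked those by eye only.
- **What went less well:** Pressing the plate down before tipping it briefly reached 66 N at the wrist, against the 120 N limit. The tool also tilted up to about 4° during low moves. A rough reading of the pointer before I added the bar suggested about 135 g instead of 154 g. I went with the pan heights, and the final tilt matched them.

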